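# Seal and sort the sample cases

## Task

Seal today's sample cases for dispatch: with the punch held square and centred over each yellow seal, press the seal firmly but without hammering until it is fully home, lift straight off without skidding, and once all are sealed stand the punch upright back in the middle of its rest. Put every case flat on the floor of the tray of its own lid colour, set down rather than dropped and not stacked; pick up no case before it is sealed, press seals with nothing but the punch, and leave the other things on the counter where they are.

Things in the scene. Friction and masses are not known exactly. Their poses are not given: they have to be found in the camera images.
- case_p1: rigid sample case with a purple lid, 64 mm long (its x) by 44 mm wide (its y) by 30 mm high, about 0.14 kg, standing flat on the counter; origin at the centre of its underside, z up. May be absent. In the middle of its lid is a yellow seal button (see the joint)
- seal_p1 (a joint): yellow seal button of case_p1, 18 mm across, exactly over the case's origin: travel in m, 0 = unsealed (its top stands 5 mm above the lid, 35 mm above the case's underside), 0.005 = fully home (its top level with the lid, so that the punch's foot meets the lid; the yellow is then gone and a plain white spot is seen). It moves straight down under about 10 N and stays where it is left. May be absent
- case_p2: rigid sample case with a purple lid, 64 mm long (its x) by 44 mm wide (its y) by 30 mm high, about 0.14 kg, standing flat on the counter; origin at the centre of its underside, z up. May be absent. In the middle of its lid is a yellow seal button (see the joint)
- seal_p2 (a joint): yellow seal button of case_p2, 18 mm across, exactly over the case's origin: travel in m, 0 = unsealed (its top stands 5 mm above the lid, 35 mm above the case's underside), 0.005 = fully home (its top level with the lid, so that the punch's foot meets the lid; the yellow is then gone and a plain white spot is seen). It moves straight down under about 10 N and stays where it is left. May be absent
- case_p3: rigid sample case with a purple lid, 64 mm long (its x) by 44 mm wide (its y) by 30 mm high, about 0.14 kg, standing flat on the counter; origin at the centre of its underside, z up. May be absent. In the middle of its lid is a yellow seal button (see the joint)
- seal_p3 (a joint): yellow seal button of case_p3, 18 mm across, exactly over the case's origin: travel in m, 0 = unsealed (its top stands 5 mm above the lid, 35 mm above the case's underside), 0.005 = fully home (its top level with the lid, so that the punch's foot meets the lid; the yellow is then gone and a plain white spot is seen). It moves straight down under about 10 N and stays where it is left. May be absent
- case_g1: rigid sample case with a green lid, 64 mm long (its x) by 44 mm wide (its y) by 30 mm high, about 0.14 kg, standing flat on the counter; origin at the centre of its underside, z up. May be absent. In the middle of its lid is a yellow seal button (see the joint)
- seal_g1 (a joint): yellow seal button of case_g1, 18 mm across, exactly over the case's origin: travel in m, 0 = unsealed (its top stands 5 mm above the lid, 35 mm above the case's underside), 0.005 = fully home (its top level with the lid, so that the punch's foot meets the lid; the yellow is then gone and a plain white spot is seen). It moves straight down under about 10 N and stays where it is left. May be absent
- case_g2: rigid sample case with a green lid, 64 mm long (its x) by 44 mm wide (its y) by 30 mm high, about 0.14 kg, standing flat on the counter; origin at the centre of its underside, z up. May be absent. In the middle of its lid is a yellow seal button (see the joint)
- seal_g2 (a joint): yellow seal button of case_g2, 18 mm across, exactly over the case's origin: travel in m, 0 = unsealed (its top stands 5 mm above the lid, 35 mm above the case's underside), 0.005 = fully home (its top level with the lid, so that the punch's foot meets the lid; the yellow is then gone and a plain white spot is seen). It moves straight down under about 10 N and stays where it is left. May be absent
- case_g3: rigid sample case with a green lid, 64 mm long (its x) by 44 mm wide (its y) by 30 mm high, about 0.14 kg, standing flat on the counter; origin at the centre of its underside, z up. May be absent. In the middle of its lid is a yellow seal button (see the joint)
- seal_g3 (a joint): yellow seal button of case_g3, 18 mm across, exactly over the case's origin: travel in m, 0 = unsealed (its top stands 5 mm above the lid, 35 mm above the case's underside), 0.005 = fully home (its top level with the lid, so that the punch's foot meets the lid; the yellow is then gone and a plain white spot is seen). It moves straight down under about 10 N and stays where it is left. May be absent
- tray_purple: purple dispatch tray, an open box fixed to the counter, 160 mm (its x) by 190 mm (its y) outside, 28 mm high, walls and floor 5 mm thick; origin at the centre of its underside, z up. It may stand on either side
- tray_green: green dispatch tray, an open box fixed to the counter, 160 mm (its x) by 190 mm (its y) outside, 28 mm high, walls and floor 5 mm thick; origin at the centre of its underside, z up. It may stand on either side
- punch: sealing punch, standing upright on its rest: steel foot 32 mm across and 16 mm high with a flat underside that does the pressing, then a black round stem 24 mm across from 16 to 78 mm above the underside (grip here, middle or upper part) with a flat red top; 0.25 kg; origin at the centre of the underside of the foot, z up along the stem
- rest: round black rubber rest for the punch, 70 mm across, 6 mm high, fixed to the counter, with a grey spot in its middle; origin at the centre of its underside
- pill_jar: bystander, leave alone: amber pill jar, 48 mm across, 65 mm tall
- tape_roll: bystander, leave alone: red roll of tape lying flat, 68 mm across, 22 mm high
- slide_box: bystander, leave alone: blue slide box 35 x 85 x 30 mm
- marker: bystander, leave alone: white marker pen with blue cap, 100 mm long, 13 mm thick
- drops: bystander, leave alone: small white dropper bottle, 34 mm across, 70 mm tall
- dish: bystander, leave alone: steel dish, 80 mm across, 30 mm high

How it is judged (in metres and radians):
On the way, in this order (a step that is already met when the one before it is completed fails the run):
1. every seal is pressed home (value of joint each of seal_p1, seal_p2, seal_p3, seal_g1, seal_g2, seal_g3 above 0.004 m), for 0.2 s.
2. the punch stands upright on its rest, let go (angle between punch's own z axis and vertical below 0.1 rad and horizontal distance between punch and rest below 0.02 m and height (world z) of punch below 0.012 m and linear speed of punch below 0.02 m/s and contact force between the fingers and punch below 0.1 N), for 0.3 s.
At the end, for the whole second after the job is handed in: Every case present has its seal at least 4 mm down and rests level (within 0.15 rad) on the floor of the tray of its colour (its underside within 12 mm of the tray's underside, so not stacked); the punch stands upright (within 0.1 rad) within 20 mm of the middle of its rest; all at rest (all of step 1 and angle between punch's own z axis and vertical below 0.1 rad and horizontal distance between punch and rest below 0.02 m and height (world z) of punch below 0.012 m and linear speed of each of punch, case_p1, case_p2, case_p3, case_g1, case_g2, case_g3 below 0.02 m/s and x of case_p1 in the frame of tray_purple between -0.065 and 0.065 m and y of case_p1 in the frame of tray_purple between -0.08 and 0.08 m and z of each of case_p1, case_p2, case_p3 in the frame of tray_purple below 0.012 m and angle between each of case_p1, case_p2, case_p3, case_g1, case_g2, case_g3's own z axis and vertical below 0.15 rad and x of case_p2 in the frame of tray_purple between -0.065 and 0.065 m and y of case_p2 in the frame of tray_purple between -0.08 and 0.08 m and x of case_p3 in the frame of tray_purple between -0.065 and 0.065 m and y of case_p3 in the frame of tray_purple between -0.08 and 0.08 m and x of case_g1 in the frame of tray_green between -0.065 and 0.065 m and y of case_g1 in the frame of tray_green between -0.08 and 0.08 m and z of each of case_g1, case_g2, case_g3 in the frame of tray_green below 0.012 m and x of case_g2 in the frame of tray_green between -0.065 and 0.065 m and y of case_g2 in the frame of tray_green between -0.08 and 0.08 m and x of case_g3 in the frame of tray_green between -0.065 and 0.065 m and y of case_g3 in the frame of tray_green between -0.08 and 0.08 m); the robot touches nothing.
It fails at once if a seal is driven home off-centre (punch axis over 7 mm from the seal's) or not square (punch over 0.15 rad from the case's upright), or a seal is driven home with anything but the punch (((velocity of joint seal_p1 above 0.004 m/s and value of joint seal_p1 above 0.0015 m and (horizontal distance between punch and case_p1 above 0.007 m or angle between the z axis of punch and the z axis of case_p1, either way round above 0.15 rad)) or (velocity of joint seal_p2 above 0.004 m/s and value of joint seal_p2 above 0.0015 m and (horizontal distance between punch and case_p2 above 0.007 m or angle between the z axis of punch and the z axis of case_p2, either way round above 0.15 rad)) or (velocity of joint seal_p3 above 0.004 m/s and value of joint seal_p3 above 0.0015 m and (horizontal distance between punch and case_p3 above 0.007 m or angle between the z axis of punch and the z axis of case_p3, either way round above 0.15 rad)) or (velocity of joint seal_g1 above 0.004 m/s and value of joint seal_g1 above 0.0015 m and (horizontal distance between punch and case_g1 above 0.007 m or angle between the z axis of punch and the z axis of case_g1, either way round above 0.15 rad)) or (velocity of joint seal_g2 above 0.004 m/s and value of joint seal_g2 above 0.0015 m and (horizontal distance between punch and case_g2 above 0.007 m or angle between the z axis of punch and the z axis of case_g2, either way round above 0.15 rad)) or (velocity of joint seal_g3 above 0.004 m/s and value of joint seal_g3 above 0.0015 m and (horizontal distance between punch and case_g3 above 0.007 m or angle between the z axis of punch and the z axis of case_g3, either way round above 0.15 rad))) or ((velocity of joint seal_p1 above 0.004 m/s and value of joint seal_p1 above 0.0015 m and contact force between punch and case_p1 below 0.3 N) or (velocity of joint seal_p2 above 0.004 m/s and value of joint seal_p2 above 0.0015 m and contact force between punch and case_p2 below 0.3 N) or (velocity of joint seal_p3 above 0.004 m/s and value of joint seal_p3 above 0.0015 m and contact force between punch and case_p3 below 0.3 N) or (velocity of joint seal_g1 above 0.004 m/s and value of joint seal_g1 above 0.0015 m and contact force between punch and case_g1 below 0.3 N) or (velocity of joint seal_g2 above 0.004 m/s and value of joint seal_g2 above 0.0015 m and contact force between punch and case_g2 below 0.3 N) or (velocity of joint seal_g3 above 0.004 m/s and value of joint seal_g3 above 0.0015 m and contact force between punch and case_g3 below 0.3 N))).
It fails at once if the punch is skidded across a sealed case (pressing over 3 N more than 12 mm off the seal's centre), or the punch is hammered on a case (over 60 N) (((value of joint seal_p1 above 0.003 m and contact force between punch and case_p1 above 3 N and horizontal distance between punch and case_p1 above 0.012 m) or (value of joint seal_p2 above 0.003 m and contact force between punch and case_p2 above 3 N and horizontal distance between punch and case_p2 above 0.012 m) or (value of joint seal_p3 above 0.003 m and contact force between punch and case_p3 above 3 N and horizontal distance between punch and case_p3 above 0.012 m) or (value of joint seal_g1 above 0.003 m and contact force between punch and case_g1 above 3 N and horizontal distance between punch and case_g1 above 0.012 m) or (value of joint seal_g2 above 0.003 m and contact force between punch and case_g2 above 3 N and horizontal distance between punch and case_g2 above 0.012 m) or (value of joint seal_g3 above 0.003 m and contact force between punch and case_g3 above 3 N and horizontal distance between punch and case_g3 above 0.012 m)) or (contact force between punch and case_p1 above 60 N or contact force between punch and case_p2 above 60 N or contact force between punch and case_p3 above 60 N or contact force between punch and case_g1 above 60 N or contact force between punch and case_g2 above 60 N or contact force between punch and case_g3 above 60 N)).
It fails at once if a case is picked up (more than 40 mm) before its seal is home ((value of joint seal_p1 below 0.004 m and height (world z) of case_p1 above 0.04 m) or (value of joint seal_p2 below 0.004 m and height (world z) of case_p2 above 0.04 m) or (value of joint seal_p3 below 0.004 m and height (world z) of case_p3 above 0.04 m) or (value of joint seal_g1 below 0.004 m and height (world z) of case_g1 above 0.04 m) or (value of joint seal_g2 below 0.004 m and height (world z) of case_g2 above 0.04 m) or (value of joint seal_g3 below 0.004 m and height (world z) of case_g3 above 0.04 m)).
It fails at once if a case is dropped from more than about 50 mm ((height (world z) of case_p1 above 0.045 m and linear speed of case_p1 above 0.3 m/s and contact force between the fingers and case_p1 below 0.3 N) or (height (world z) of case_p2 above 0.045 m and linear speed of case_p2 above 0.3 m/s and contact force between the fingers and case_p2 below 0.3 N) or (height (world z) of case_p3 above 0.045 m and linear speed of case_p3 above 0.3 m/s and contact force between the fingers and case_p3 below 0.3 N) or (height (world z) of case_g1 above 0.045 m and linear speed of case_g1 above 0.3 m/s and contact force between the fingers and case_g1 below 0.3 N) or (height (world z) of case_g2 above 0.045 m and linear speed of case_g2 above 0.3 m/s and contact force between the fingers and case_g2 below 0.3 N) or (height (world z) of case_g3 above 0.045 m and linear speed of case_g3 above 0.3 m/s and contact force between the fingers and case_g3 below 0.3 N)).
It fails at once if a bystander is moved more than 30 mm (distance of any of pill_jar, tape_roll, slide_box, marker, drops, dish from where it was at the start of the episode above 0.03 m).
Of case_p1, case_p2, case_p3, case_g1, case_g2, case_g3 only 4 to 6 are there at a start; the rules pass over those that are not, and their reading is None.
At some moment in a run one of case_p1, case_p2, case_p3, case_g1, case_g2, case_g3 may be knocked a few centimetres aside while the robot is not near it.
It also fails if it takes over 210 s, if anything falls off the work surface, if the arm or the gripper's body presses on something with over 40 N, if the wrist force passes 120 N, or if a joint passes its speed limit or range.

## Robot

A 6-joint arm with a two-finger parallel gripper is mounted at the origin on the work surface. World frame = base frame: x ahead of the robot, y to its left, z up, the work surface at z = 0. Lengths are in m, angles in degrees, forces in N, time in s.
With the tool pointing down it reaches from about 0.375 to 0.9 m from the base axis. Payload 3.1 kg.
Tool frame: the origin (TCP) lies on the centre line of the jaws, within the pads' length; the fingertips stand 25 mm ahead of it and the grasp point (between the pads) lies 6 mm ahead of it; z points along the fingers, y is the line along which they close (so a half turn about z gives the same grasp; the last joint's range is limited). The gripper opens to 87 mm and grips with 3 to 60 N. Pads are 19 mm wide; open, the fingers measure 117 mm over their backs; the gripper's body (75 mm by 190 mm) begins 51 mm behind the grasp point.
Start: joints at [61.564, 30.224, 82.088, -0, 67.689, -10.227], TCP at [0.195, 0.594, 0.248] pointing down, gripper open.
Joint ranges: [-176.69, 176.69], [-43.24, 126.21], [12.49, 139.97], [-82, 262], [0, 151.66], [-163.58, 163.58]. Speed limits (degrees/s): [159.86, 159.86, 180, 180, 180, 180].

## Interface

Orientations are given as a 3x3 rotation matrix whose columns are the frame's x, y, z axes.
In Python, from rig import bot, cams, models gives the robot as it stands. The module is installed in compiled form; this text tells all that it offers.
- The arm moves only by the shell command python3 -m handwheel 'ROWS' [OPENING]. ROWS is JSON, a list of rows, each a list of 6 numbers: the shift along the world's x, y, z each as a share of 1 m, from -1 to 1, then the turn, a rotation vector about the world's x, y, z each as a share of 2 rad, from -1 to 1. In form: [[dx, dy, dz, wx, wy, wz], ...]. A call has exactly 8 rows; each row is the pose to reach, as a shift and turn from the pose commanded when the call began; what a row does not reach only later rows make up. A row lasts 1/12 s, in which the tool goes at most 41.7 mm and 7.16 degrees, less where a joint would pass 70% of its speed; a pose out of reach is approached as far as the arm can. A call with a number of a shift or a turn outside -1 to 1 is refused whole. A call with a gripper value outside its range is refused whole. OPENING is the opening, from -1 (shut) to 1 (fully open), so that 0 is half open, set as the call begins (- or left out, the last holds). The fingers move at their own pace and stop on an object; the grip force is fixed at half the most. Time passes only in rows, so rows that repeat a pose let the fingers close, or fill a call up. It gives the time, the measured TCP pose, the force, the opening and the grip force at its end, in the units of the state.
- bot.read_state(): the state, without advancing time (a new reading comes with each control period).
- cams.capture(name): name is "side" or "top" or "wrist"; returns (picture, depth): 400x640x3 uint8, blue, green, red; 400x640 float32, m along the optical axis (not along the pixel's ray), 0 where there is no reading.
- cams.calibration(name): a dict with "mtx" (3x3 intrinsics, pixels), "R" (3x3) and "t" (3): a world point X has camera coordinates R X + t; the wrist camera has in their place "tool_from_camera" (4x4, takes a point from camera to tool coordinates, whose origin is the TCP and whose axes are the flange's). Camera axes: x right, y down, z forward; pixel columns grow to the right and rows downward; lengths in m; the calibration is good to about 2 mm. A picture is of the moment at which its call begins: read the wrist's pose just before it. calibration takes no time and is no camera call.
- bot.hand_in(): hands the job in; it is judged then, once.
Trained networks look in the newest picture that a camera, given by its name, has taken for a name from the list of things; names that differ only in an ending like _2 or _b are one class to them, and where a whole thing is asked for, a point or a joint stands for the part that bears it (a point fixed in the world has none). Each returns a list of dicts, best first, with "conf" (0 to 1); they miss things now and then, are a little off and sometimes report something else, mostly with a low value. They report only what shows in the picture. A call takes as long as a camera call.
- models.spot_in(query, camera): "position" ([column, row] in pixels, amid what is visible of it).
- models.tip_of(query, camera): "position" ([column, row] in pixels: a listed point, or the origin of a listed thing).
The state is a dict: "time_s": time; "joint_positions": joint angles; "qvel": joint speeds; "tau": joint torques, N m; "position": TCP position; "tcp_rot": TCP orientation; "force": force on the tool from outside, world axes, zero at the start; "moment": the same for the moment, N m; "opening": opening from 0.0 (shut) to 1.0 (fully open); "grasp_force": force on a finger pad.
Only numpy, scipy, OpenCV 4.12 (cv2) and the standard library are available. Lean on these libraries where they do the work, as an engineer would, in place of code of your own. Each camera call takes 0.05 s, during which the arm holds its last target. There are 200 camera calls.

## Working session

There is one attempt and no reset: what is moved stays moved. The work goes in short steps, Python scripts to look and compute and a shell command to move; the robot and the scene stay as the last step left them, time stands still between calls to the robot, and variables do not carry over. Pictures are saved under pics/ and viewed, at most 15 in all, crops included, and the job is handed in when it is done.

```bash
mkdir -p pics; ls; cat > h.py <<'E'
import numpy as np,cv2,json
from rig import bot,cams,models
def world(cam,uv,depth=None,z=None,st=None):
    c=cams.calibration(cam);K=np.array(c["mtx"]);ray=np.linalg.inv(K)@np.array([uv[0],uv[1],1.])
    if "R" in c:
        R=np.array(c["R"]).T;o=-R@np.array(c["t"])
    else:
        T=np.array(c["tool_from_camera"]);A=np.array(st["tcp_rot"]);R=A@T[:3,:3];o=A@T[:3,3]+np.array(st["position"])
    d=R@ray
    s=depth if depth is not None else (z-o[2])/d[2]
    return o+s*d
def worldmap(cam,depth,st=None):
    c=cams.calibration(cam);K=np.array(c["mtx"]);v,u=np.mgrid[:400,:640]
    ray=np.stack([u,v,np.ones_like(u)],-1)@np.linalg.inv(K).T*depth[...,None]
    if "R" in c:
        return (ray-np.array(c["t"]))@np.array(c["R"])
    T=np.array(c["tool_from_camera"]);A=np.array(st["tcp_rot"])
    return (ray@T[:3,:3].T+T[:3,3])@A.T+np.array(st["position"])
E
python3 - <<'E'
from h import *
st=bot.read_state();print({k:np.round(v,3).tolist() for k,v in st.items()})
for n in("top","side"):
    p,d=cams.capture(n);cv2.imwrite(f"pics/{n}0.png",p);np.save(n+"0.npy",d)
c=cams.calibration("top");print(c);print(cams.calibration("wrist"))
E
```

```text
pics
{'time_s': 0.0, 'joint_positions': [61.565, 30.277, 82.156, -0.0, 67.689, -10.227], 'qvel': [-0.005, 0.04, -0.053, -0.037, 0.009, 0.014], 'tau': [-0.0, -44.005, -17.659, 0.063, 0.058, -0.0], 'position': [0.195, 0.593, 0.247], 'tcp_rot': [[-0.95, 0.312, -0.001], [0.312, 0.95, -0.002], [0.0, -0.002, -1.0]], 'force': [-0.183, 0.281, 0.874], 'moment': [-0.004, 0.058, -0.034], 'grasp_force': 0.0, 'opening': 1.004}
{'mtx': array([[395.66516997,   0.        , 319.4987425 ],
       [  0.        , 395.66516997, 197.1458003 ],
       [  0.        ,   0.        ,   1.        ]]), 'R': array([[ 0.01956724, -0.99933727,  0.0306944 ],
       [-0.99227617, -0.02317204, -0.1218649 ],
       [ 0.12249539, -0.02807276, -0.99207197]]), 't': array([-0.00963244,  0.62662173,  0.80842481])}
{'mtx': array([[305.31007958,   0.        , 317.79773922],
       [  0.        , 305.31007958, 205.05183585],
       [  0.        ,   0.        ,   1.        ]]), 'tool_from_camera': array([[-4.64726596e-04, -9.61527751e-01, -2.74707421e-01,
         7.62947057e-02],
       [ 9.99999694e-01, -6.19633187e-04,  4.77118713e-04,
        -4.28439735e-04],
       [-6.28980718e-04, -2.74707116e-01,  9.61527745e-01,
        -1.37410553e-01],
       [ 0.00000000e+00,  0.00000000e+00,  0.00000000e+00,
         1.00000000e+00]])}
```

View pics/top0.png

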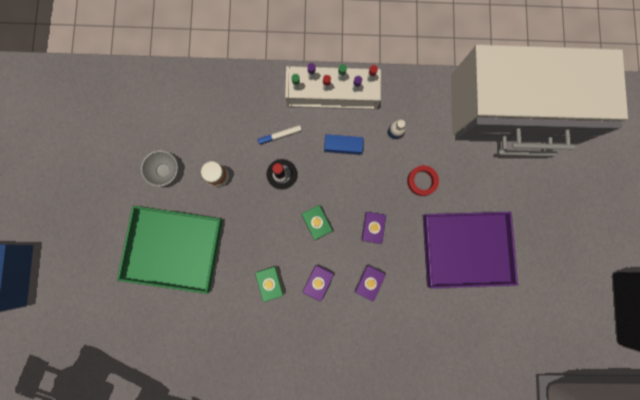

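View pics/side0.png

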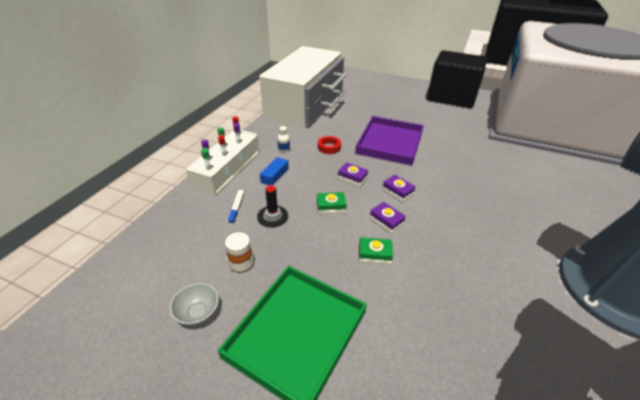

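The top view shows five cases: green at (317,222) and (269,284), purple at (374,228), (371,283) and (319,283). The punch is at (280,172) on its rest, the green tray is on the left and the purple tray on the right. The side view agrees.

```bash
cat >> h.py <<'E'
def detect(p,cam,st=None,amin=150,amax=4000):
    hsv=cv2.cvtColor(p,cv2.COLOR_BGR2HSV);out=[]
    for nm,lo,hi in(("g",(50,110,40),(80,255,255)),("p",(125,90,40),(155,255,255))):
        m=cv2.inRange(hsv,lo,hi);m=cv2.morphologyEx(m,cv2.MORPH_CLOSE,np.ones((3,3)))
        cs,_=cv2.findContours(m,cv2.RETR_EXTERNAL,cv2.CHAIN_APPROX_NONE)
        for c in cs:
            h=cv2.convexHull(c);a=cv2.contourArea(h)
            if a<amin:continue
            tray=a>amax
            W=np.array([world(cam,q[0],z=.028 if tray else .03,st=st)[:2] for q in h])
            r=cv2.minAreaRect((W*1000).astype(np.float32))
            (cx,cy),(w,hh),an=r
            if w<hh:an+=90;w,hh=hh,w
            out.append((nm,"tray" if tray else "case",round(cx,1),round(cy,1),round(w),round(hh),round((an+90)%180-90,1)))
    ye=[]
    m=cv2.inRange(hsv,(15,90,120),(35,255,255))
    n,l,s,ce=cv2.connectedComponentsWithStats(m)
    for i in range(1,n):
        if s[i,4]>15:ye.append((np.round(world(cam,ce[i],z=.035,st=st)[:2]*1000,1).tolist(),int(s[i,4])))
    return out,ye
E
python3 - <<'E'
from h import *
for n in("top","side"):
    o,y=detect(cv2.imread(f"pics/{n}0.png"),n)
    print(n,*o,*y,sep="\n")
p,d=cams.capture("top");W=worldmap("top",d)
hsv=cv2.cvtColor(p,cv2.COLOR_BGR2HSV)
m=cv2.inRange(hsv[140:200,265:300],(0,120,80),(8,255,255))>0
q=W[140:200,265:300][m];print(np.median(q,0),len(q))
for k in("punch","rest"):
  r=models.tip_of(k,"top");print(k,[(np.round(x["position"],1),round(x["conf"],2),np.round(world("top",x["position"],z=.006)[:2],4)) for x in r[:2]])
for uv in((317,222),(170,250),(470,250)):print(uv,W[uv[1],uv[0]])
bystand=("pill_jar","tape_roll","slide_box","marker","drops","dish")
E
```

```text
top
('g', 'case', 445.4, 91.4, 60, 21, 2.0)
('g', 'tray', 511.2, 316.2, 191, 157, 82.7)
('g', 'case', 574.1, 8.5, 59, 41, 27.9)
('p', 'case', 448.6, -106.9, 62, 43, -25.2)
('p', 'case', 446.3, 3.3, 62, 42, -25.2)
('p', 'tray', 522.7, -323.0, 195, 157, -87.1)
('p', 'case', 565.5, -114.0, 62, 43, -8.4)
([574.3, 9.1], 50)
([565.5, -114.7], 48)
([441.9, 106.9], 52)
([445.6, 3.7], 49)
([447.6, -107.1], 54)
side
('g', 'tray', 508.8, 326.0, 195, 162, 82.7)
('g', 'case', 439.7, 114.4, 61, 52, 17.8)
('g', 'case', 570.7, 18.2, 62, 51, 24.1)
('p', 'case', 444.7, 12.2, 67, 52, -25.1)
('p', 'case', 446.5, -97.2, 67, 53, -24.6)
('p', 'case', 562.9, -104.4, 66, 55, -7.5)
('p', 'case', 519.4, -300.0, 220, 157, -87.1)
([564.2, -111.2], 29)
([446.4, -103.3], 32)
([573.5, 11.4], 41)
([444.5, 7.3], 41)
([441.5, 109.1], 61)
[0.67881082 0.09286842 0.08391572] 95
punch [(array([276.3, 176.1]), 0.79, array([0.6757, 0.1002])), (array([419.7, 179. ]), 0.59, array([ 0.6772, -0.2222]))]
rest [(array([280.2, 174.6]), 0.85, array([0.6793, 0.0916])), (array([366.3, 280.5]), 0.53, array([ 0.4505, -0.1025]))]
(317, 222) [0.57351605 0.00803221 0.03641222]
(170, 250) [0.50797602 0.32470974 0.00388216]
(470, 250) [ 0.52064449 -0.33402902  0.00237196]
```

```bash
python3 -m handwheel '[[0.04,-0.01,0,0,0,0.05],[0.06,-0.03,0,0,0,0.1],[0.08,-0.05,0,0,0,0.159],[0.11,-0.08,0,0,0,0.159],[0.13,-0.11,0,0,0,0.159],[0.15,-0.14,0,0,0,0.159],[0.18,-0.17,0,0,0,0.159],[0.21,-0.2,0,0,0,0.159]]' 1
python3 -m handwheel '[[0.03,-0.03,0,0,0,0],[0.06,-0.06,0,0,0,0],[0.09,-0.09,0,0,0,0],[0.12,-0.12,-0.01,0,0,0],[0.15,-0.15,-0.02,0,0,0],[0.18,-0.18,-0.03,0,0,0],[0.21,-0.21,-0.04,0,0,0],[0.24,-0.24,-0.04,0,0,0]]'
python3 -c "
from h import *
st=bot.read_state();print({k:np.round(v,4).tolist() for k,v in st.items()})"
```

```text
time_s: 0.92
position: [0.4046, 0.3933, 0.2476]
tcp_rot: [[-1.0, -0.001, -0.0], [-0.001, 1.0, -0.0], [0.0, -0.0, -1.0]]
force: [0.2, 0.3, 0.2]
opening: 1.001
grasp_force: 0.0
time_s: 1.58
position: [0.6367, 0.1604, 0.206]
tcp_rot: [[-1.0, -0.0, -0.004], [-0.0, 1.0, -0.0], [0.004, -0.0, -1.0]]
force: [-0.7, 0.0, -0.5]
opening: 1.001
grasp_force: 0.0
{'time_s': 1.5833, 'joint_positions': [4.4059, 35.338, 79.3792, 0.0117, 65.5022, -85.5999], 'qvel': [-34.4463, 19.3238, -38.6362, 0.1522, 18.1564, -34.3643], 'tau': [0.9074, -49.7822, -15.8621, -0.1666, -0.1655, 0.3847], 'position': [0.6367, 0.1604, 0.206], 'tcp_rot': [[-1.0, -0.0, -0.0038], [-0.0, 1.0, -0.0001], [0.0038, -0.0001, -1.0]], 'force': [-0.7078, 0.0338, -0.5077], 'moment': [0.045, 0.0664, -0.0198], 'grasp_force': 0.0, 'opening': 1.0013}
```

```bash
python3 -m handwheel '[[0.016,-0.03,0,0,0,0],[0.034,-0.05,0,0,0,0],[0.034,-0.061,0,0,0,0],[0.034,-0.061,0,0,0,0],[0.034,-0.061,0,0,0,0],[0.034,-0.061,0,0,0,0],[0.034,-0.061,0,0,0,0],[0.034,-0.061,0,0,0,0]]'
python3 - <<'E'
from h import *
st=bot.read_state();p,d=cams.capture("wrist");cv2.imwrite("pics/w1.png",p)
W=worldmap("wrist",d,st);hsv=cv2.cvtColor(p,cv2.COLOR_BGR2HSV)
m=(cv2.inRange(hsv,(0,120,80),(8,255,255))>0)&(W[...,2]>.075)&(W[...,2]<.095)
q=W[m];print(np.median(q,0),q.min(0),q.max(0),len(q))
m=(W[...,2]>.03)&(W[...,2]<.095)&(abs(W[...,0]-.68)<.05)&(abs(W[...,1]-.09)<.05);q=W[m];print(np.percentile(q,[5,50,95],axis=0))
print(*detect(p,"wrist",st,amin=800,amax=40000),sep="\n")
E
```

```text
time_s: 2.25
position: [0.67, 0.1029, 0.2082]
tcp_rot: [[-1.0, -0.002, -0.0], [-0.002, 1.0, 0.0], [0.0, 0.0, -1.0]]
force: [0.3, 0.3, -0.1]
opening: 0.996
grasp_force: 0.0
[0.67807866 0.09243731 0.08528731] [0.66747555 0.08251905 0.08283584] [0.68907816 0.10314563 0.08728555] 425
[[0.66698378 0.08258458 0.03860874]
 [0.6728605  0.09242491 0.08417509]
 [0.68608369 0.10219921 0.08620269]]
[('g', 'case', 573.6, 10.8, 64, 45, 27.9), ('g', 'case', 536.6, 311.2, 197, 111, 83.0), ('p', 'case', 565.4, -110.1, 63, 51, -8.3)]
[([564.7, -113.3], 305), ([573.6, 9.8], 301), ([766.3, -93.1], 406), ([783.5, 309.3], 138), ([835.2, 158.6], 131)]
```

View pics/w1.png

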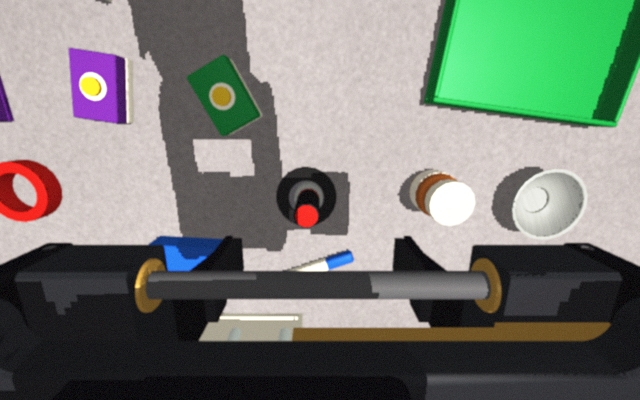

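The wrist view shows the punch's red top at (307,215) with the rest around it. The fingers straddle it with nothing in the way, and the measured centre (678,92) matches the top camera.

```bash
python3 -m handwheel '[[0.008,-0.0105,0,0,0,0],[0.008,-0.0105,0,0,0,0],[0.008,-0.0105,-0.03,0,0,0],[0.008,-0.0105,-0.05,0,0,0],[0.008,-0.0105,-0.07,0,0,0],[0.008,-0.0105,-0.08,0,0,0],[0.008,-0.0105,-0.08,0,0,0],[0.008,-0.0105,-0.08,0,0,0]]' 1
python3 -c "
from h import *
print(bot.read_state()['position'])"
```

```text
time_s: 2.97
position: [0.679, 0.0904, 0.1278]
tcp_rot: [[-1.0, 0.0, -0.0], [0.0, 1.0, -0.0], [0.0, -0.0, -1.0]]
force: [0.0, -0.4, 0.9]
opening: 1.002
grasp_force: 0.0
[0.67900784 0.09042431 0.12780338]
```

```bash
python3 -m handwheel '[[-0.001,0.002,-0.02,0,0,0],[-0.001,0.002,-0.04,0,0,0],[-0.001,0.002,-0.055,0,0,0],[-0.001,0.002,-0.061,0,0,0],[-0.001,0.002,-0.061,0,0,0],[-0.001,0.002,-0.061,0,0,0],[-0.001,0.002,-0.061,0,0,0],[-0.001,0.002,-0.061,0,0,0]]' 1
python3 -m handwheel '[[0,0,0,0,0,0],[0,0,0,0,0,0],[0,0,0,0,0,0],[0,0,0,0,0,0],[0,0,0,0,0,0],[0,0,0,0,0,0],[0,0,0,0,0,0],[0,0,0,0,0,0]]' -1
python3 -m handwheel '[[0,0,0,0,0,0],[0,0,0,0,0,0],[0,0,0,0,0,0],[0,0,0.005,0,0,0],[0,0,0.01,0,0,0],[0,0,0.03,0,0,0],[0,0,0.05,0,0,0],[0,0,0.05,0,0,0]]'
```

```text
time_s: 3.63
position: [0.679, 0.0926, 0.0687]
tcp_rot: [[-1.0, -0.0, 0.003], [-0.0, 1.0, -0.0], [-0.003, -0.0, -1.0]]
force: [0.3, 0.7, 0.4]
opening: 0.999
grasp_force: 0.0
time_s: 4.3
position: [0.6778, 0.0927, 0.0669]
tcp_rot: [[-1.0, -0.0, -0.0], [-0.0, 1.0, 0.0], [0.0, 0.0, -1.0]]
force: [0.4, -0.6, -0.2]
opening: 0.476
grasp_force: 0.0
time_s: 4.97
position: [0.6806, 0.0927, 0.1213]
tcp_rot: [[-1.0, -0.0, 0.008], [-0.0, 1.0, -0.0], [-0.008, -0.0, -1.0]]
force: [1.2, -0.3, -2.4]
opening: 0.264
grasp_force: 30.0
```

```bash
python3 -m handwheel '[[-0.01,-0.008,0.005,0,0,0],[-0.03,-0.024,0.005,0,0,0],[-0.052,-0.042,0.005,0,0,0],[-0.075,-0.06,0.005,0,0,0],[-0.094,-0.075,0.005,0,0,0],[-0.104,-0.083,0.005,0,0,0],[-0.104,-0.083,0.005,0,0,0],[-0.104,-0.083,0.005,0,0,0]]'
python3 -m handwheel '[[0,0,0,0,0,0],[0,0,0,0,0,0],[0,0,0,0,0,0],[0,0,0,0,0,0],[0,0,0,0,0,0],[0,0,0,0,0,0],[0,0,0,0,0,0],[0,0,0,0,0,0]]'
cat > hover.py <<'E'
from h import *
import sys
st=bot.read_state();print("TCP",np.round(st["position"],4),"axis",np.round(np.array(st["tcp_rot"])[:,2],3))
p,d=cams.capture("wrist");cv2.imwrite(f"pics/{sys.argv[1]}.png",p)
W=worldmap("wrist",d,st);hsv=cv2.cvtColor(p,cv2.COLOR_BGR2HSV);T=np.array(st["position"])
near=(abs(W[...,0]-T[0])<.03)&(abs(W[...,1]-T[1])<.03)
m=(cv2.inRange(hsv,(0,120,80),(8,255,255))>0)&near;q=W[m]
print("red",len(q),np.round(np.median(q,0),4) if len(q) else"", np.round([q.min(0),q.max(0)],4).tolist() if len(q) else "")
if len(q):
    v,u=np.argwhere(m).mean(0);print("red by z",np.round(world("wrist",(u,v),z=T[2]+.017,st=st),4))
print(*detect(p,"wrist",st,amin=800,amax=40000),sep="\n")
pt,dt=cams.capture("top")
print("TOP",*detect(pt,"top"),sep="\n")
Wt=worldmap("top",dt);ht=cv2.cvtColor(pt,cv2.COLOR_BGR2HSV)
cv2.imwrite(f"pics/{sys.argv[1]}_top.png",pt)
E
python3 hover.py w2
```

```text
time_s: 5.63
position: [0.5736, 0.0093, 0.1217]
tcp_rot: [[-1.0, 0.001, -0.0], [0.001, 1.0, 0.0], [0.0, 0.0, -1.0]]
force: [0.5, -0.4, -2.1]
opening: 0.266
grasp_force: 30.0
time_s: 6.3
position: [0.5738, 0.0097, 0.122]
tcp_rot: [[-1.0, -0.0, 0.0], [-0.0, 1.0, -0.0], [-0.0, -0.0, -1.0]]
force: [0.7, 0.0, -2.9]
opening: 0.269
grasp_force: 30.0
TCP [0.5738 0.0097 0.122 ] axis [ 0. -0. -1.]
red 681 [0.5779 0.0098 0.1402] [[0.5461, -0.0006, 0.0788], [0.5842, 0.0203, 0.1847]]
red by z [0.5751 0.0097 0.139 ]
[('g', 'case', 571.9, 9.1, 64, 44, 27.9), ('g', 'case', 513.0, 211.8, 163, 66, 16.1), ('g', 'case', 444.2, 104.9, 59, 48, 17.9), ('p', 'case', 563.2, -111.6, 66, 48, -8.2), ('p', 'case', 531.6, -208.2, 145, 41, -16.0), ('p', 'case', 445.3, 3.7, 64, 44, -25.1), ('p', 'case', 447.7, -103.9, 63, 49, -24.5)]
[([441.6, 106.1], 629), ([445.1, 3.7], 644), ([446.8, -106.1], 711), ([563.9, -113.9], 463), ([566.1, 9.0], 79), ([630.8, -38.1], 339), ([630.5, 57.3], 312), ([676.7, 31.3], 4544)]
TOP
[('g', 'tray', 511.2, 316.4, 191, 156, 82.7), ('p', 'case', 445.0, -114.4, 58, 25, -24.5), ('p', 'case', 563.8, -127.8, 61, 20, -2.6), ('p', 'tray', 522.7, -323.0, 195, 157, -87.1)]
[]
```

View pics/w2.png

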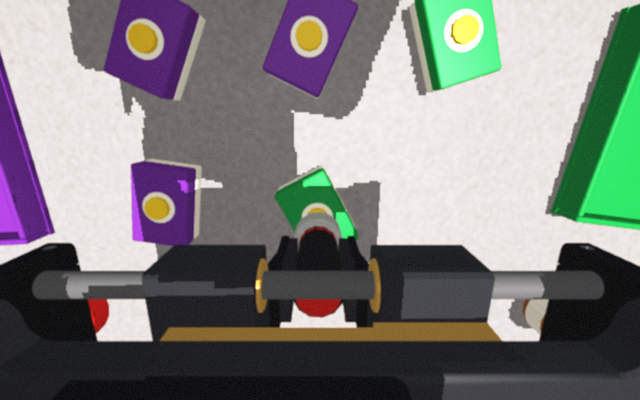

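The wrist view shows the punch foot at (318,230) directly over the green case's seal, square on. Pressing gently.

```bash
python3 -m handwheel '[[0,0,-0.006,0,0,0],[0,0,-0.014,0,0,0],[0,0,-0.02,0,0,0],[0,0,-0.023,0,0,0],[0,0,-0.024,0,0,0],[0,0,-0.025,0,0,0],[0,0,-0.026,0,0,0],[0,0,-0.027,0,0,0]]'
python3 -m handwheel '[[0,0,-0.001,0,0,0],[0,0,-0.002,0,0,0],[0,0,-0.003,0,0,0],[0,0,-0.004,0,0,0],[0,0,-0.004,0,0,0],[0,0,-0.004,0,0,0],[0,0,-0.004,0,0,0],[0,0,-0.004,0,0,0]]'
```

```text
time_s: 7.07
position: [0.5741, 0.0096, 0.0958]
tcp_rot: [[-1.0, -0.0, 0.001], [-0.0, 1.0, -0.0], [-0.001, -0.0, -1.0]]
force: [-2.3, -1.1, 7.6]
opening: 0.268
grasp_force: 30.0
time_s: 7.73
position: [0.574, 0.0096, 0.0926]
tcp_rot: [[-1.0, -0.0, 0.001], [-0.0, 1.0, -0.0], [-0.001, -0.0, -1.0]]
force: [-1.6, 0.6, 5.9]
opening: 0.265
grasp_force: 30.0
```

```bash
python3 -m handwheel '[[0,0,-0.0005,0,0,0],[0,0,-0.001,0,0,0],[0,0,-0.0015,0,0,0],[0,0,-0.002,0,0,0],[0,0,-0.002,0,0,0],[0,0,-0.002,0,0,0],[0,0,-0.002,0,0,0],[0,0,-0.002,0,0,0]]'
```

```text
time_s: 8.4
position: [0.574, 0.0096, 0.0908]
tcp_rot: [[-1.0, -0.0, 0.001], [-0.0, 1.0, -0.0], [-0.001, -0.0, -1.0]]
force: [-2.9, 0.6, 7.8]
opening: 0.269
grasp_force: 30.0
```

```bash
python3 -m handwheel '[[0,0,-0.0005,0,0,0],[0,0,-0.001,0,0,0],[0,0,-0.0015,0,0,0],[0,0,-0.002,0,0,0],[0,0,-0.002,0,0,0],[0,0,-0.002,0,0,0],[0,0,-0.002,0,0,0],[0,0,-0.002,0,0,0]]'
```

```text
time_s: 9.07
position: [0.5741, 0.0096, 0.0908]
tcp_rot: [[-1.0, -0.001, 0.002], [-0.001, 1.0, -0.001], [-0.002, -0.001, -1.0]]
force: [-5.1, 0.1, 19.6]
opening: 0.267
grasp_force: 30.0
```

```bash
python3 -m handwheel '[[0,0,0.003,0,0,0],[0,0,0.008,0,0,0],[0,0,0.02,0,0,0],[0,0,0.032,0,0,0],[0,0,0.032,0,0,0],[0,0,0.032,0,0,0],[0,0,0.032,0,0,0],[0,0,0.032,0,0,0]]'
python3 -m handwheel '[[-0.01,-0.001,0,0,0,0],[-0.035,-0.003,0,0,0,0],[-0.062,-0.006,0,0,0,0],[-0.09,-0.006,0,0,0,0],[-0.114,-0.006,0,0,0,0],[-0.129,-0.006,0,0,0,0],[-0.129,-0.006,0,0,0,0],[-0.129,-0.006,0,0,0,0]]'
python3 -m handwheel '[[0,0,0,0,0,0],[0,0,0,0,0,0],[0,0,0,0,0,0],[0,0,0,0,0,0],[0,0,0,0,0,0],[0,0,0,0,0,0],[0,0,0,0,0,0],[0,0,0,0,0,0]]'
python3 hover.py w3
```

```text
time_s: 9.73
position: [0.5732, 0.0098, 0.1181]
tcp_rot: [[-1.0, -0.0, -0.002], [-0.0, 1.0, 0.0], [0.002, 0.0, -1.0]]
force: [-0.4, 1.8, -2.5]
opening: 0.266
grasp_force: 30.0
time_s: 10.4
position: [0.4445, 0.0036, 0.1188]
tcp_rot: [[-1.0, 0.0, -0.0], [0.0, 1.0, 0.0], [0.0, 0.0, -1.0]]
force: [1.1, 0.0, -2.8]
opening: 0.27
grasp_force: 30.0
time_s: 11.07
position: [0.4448, 0.0037, 0.119]
tcp_rot: [[-1.0, -0.0, 0.0], [-0.0, 1.0, -0.0], [-0.0, -0.0, -1.0]]
force: [0.4, 0.1, -2.6]
opening: 0.265
grasp_force: 30.0
TCP [0.4448 0.0037 0.119 ] axis [ 0. -0. -1.]
red 698 [0.4489 0.0037 0.1374] [[0.4168, -0.0067, 0.0743], [0.4557, 0.0143, 0.1822]]
red by z [0.4464 0.0036 0.136 ]
[('g', 'case', 449.6, 238.1, 66, 63, 82.2), ('g', 'case', 439.7, 104.5, 67, 46, 17.9), ('p', 'case', 456.9, -232.4, 52, 49, 2.7), ('p', 'case', 444.5, -104.7, 68, 46, -24.8), ('p', 'case', 443.3, 4.0, 65, 44, -25.1)]
[([440.4, 106.0], 389), ([436.5, 3.7], 43), ([445.5, -106.4], 452), ([499.7, -43.3], 346), ([499.8, 50.5], 352), ([545.7, 24.3], 4838)]
TOP
[('g', 'tray', 511.2, 316.1, 191, 156, 82.7), ('g', 'case', 574.1, 8.5, 59, 41, 27.9), ('p', 'case', 459.6, -111.8, 43, 34, 64.7), ('p', 'tray', 522.8, -323.0, 195, 157, -87.1), ('p', 'case', 565.5, -114.0, 62, 43, -8.4)]
[([565.5, -114.7], 48)]
```

View pics/w3_top.png

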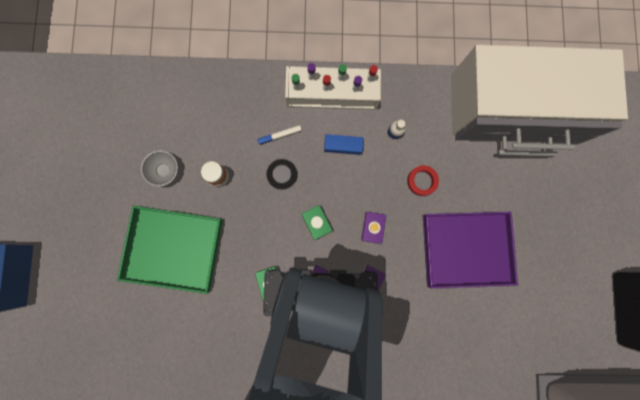

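View pics/w3.png

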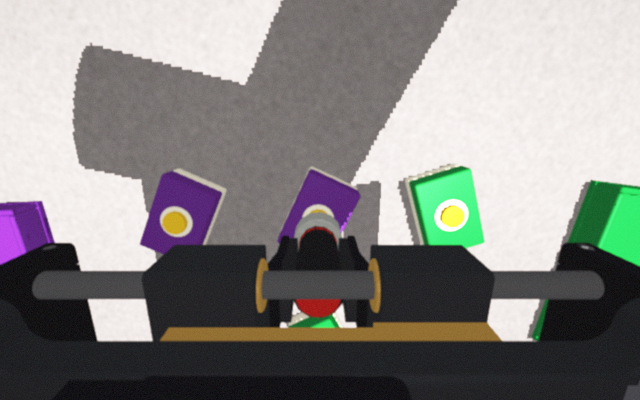

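The top view shows g1 at (317,222) now white, so it is sealed, and all the other cases unmoved. The wrist view shows the punch over the near purple case's seal.

```bash
python3 -m handwheel '[[0,0,-0.006,0,0,0],[0,0,-0.014,0,0,0],[0,0,-0.019,0,0,0],[0,0,-0.022,0,0,0],[0,0,-0.0225,0,0,0],[0,0,-0.0235,0,0,0],[0,0,-0.0245,0,0,0],[0,0,-0.0255,0,0,0]]'
python3 -m handwheel '[[0,0,-0.001,0,0,0],[0,0,-0.002,0,0,0],[0,0,-0.003,0,0,0],[0,0,-0.004,0,0,0],[0,0,-0.005,0,0,0],[0,0,-0.006,0,0,0],[0,0,-0.0065,0,0,0],[0,0,-0.0065,0,0,0]]'
```

```text
time_s: 11.83
position: [0.4444, 0.0038, 0.0941]
tcp_rot: [[-1.0, -0.0, -0.001], [-0.0, 1.0, 0.0], [0.001, 0.0, -1.0]]
force: [-2.4, -0.3, 7.4]
opening: 0.267
grasp_force: 30.0
time_s: 12.5
position: [0.4445, 0.0037, 0.0905]
tcp_rot: [[-1.0, -0.001, 0.002], [-0.001, 1.0, -0.001], [-0.002, -0.001, -1.0]]
force: [-6.6, 1.3, 37.1]
opening: 0.271
grasp_force: 30.0
```

```bash
python3 -m handwheel '[[0,0,0.003,0,0,0],[0,0,0.008,0,0,0],[0,0,0.02,0,0,0],[0,0,0.032,0,0,0],[0,0,0.032,0,0,0],[0,0,0.032,0,0,0],[0,0,0.032,0,0,0],[0,0,0.032,0,0,0]]'
python3 -m handwheel '[[0,-0.01,0,0,0,0],[0,-0.03,0,0,0,0],[0.001,-0.055,0,0,0,0],[0.002,-0.08,0,0,0,0],[0.002,-0.1,0,0,0,0],[0.002,-0.11,0,0,0,0],[0.002,-0.11,0,0,0,0],[0.002,-0.11,0,0,0,0]]'
python3 -m handwheel '[[0,0,0,0,0,0],[0,0,0,0,0,0],[0,0,0,0,0,0],[0,0,0,0,0,0],[0,0,0,0,0,0],[0,0,0,0,0,0],[0,0,0,0,0,0],[0,0,0,0,0,0]]'
python3 hover.py w4
```

```text
time_s: 13.17
position: [0.4443, 0.0037, 0.1183]
tcp_rot: [[-1.0, -0.0, -0.001], [-0.0, 1.0, 0.0], [0.001, 0.0, -1.0]]
force: [-0.4, 0.1, -2.0]
opening: 0.27
grasp_force: 30.0
time_s: 13.83
position: [0.4462, -0.1064, 0.1186]
tcp_rot: [[-1.0, 0.002, -0.001], [0.002, 1.0, 0.001], [0.001, 0.001, -1.0]]
force: [0.1, 0.7, -2.9]
opening: 0.27
grasp_force: 30.0
time_s: 14.5
position: [0.4468, -0.1063, 0.119]
tcp_rot: [[-1.0, -0.0, 0.0], [-0.0, 1.0, -0.0], [-0.0, -0.0, -1.0]]
force: [-0.3, -0.4, -1.7]
opening: 0.264
grasp_force: 30.0
TCP [ 0.4468 -0.1063  0.119 ] axis [ 0. -0. -1.]
red 663 [ 0.4506 -0.1062  0.1376] [[0.419, -0.1166, 0.0741], [0.4566, -0.0958, 0.1819]]
red by z [ 0.4481 -0.1062  0.136 ]
[('g', 'case', 439.9, 100.9, 69, 53, 17.9), ('p', 'case', 533.2, -111.8, 44, 25, 90.0), ('p', 'case', 538.9, -276.8, 51, 44, 90.0), ('p', 'case', 463.6, -293.2, 147, 60, -87.2), ('p', 'case', 445.0, -107.1, 65, 44, -24.8), ('p', 'case', 443.4, 0.1, 63, 49, -25.1)]
[([440.6, 105.6], 485), ([438.3, -108.1], 50), ([501.7, -153.3], 349), ([501.9, -59.4], 350), ([547.8, -85.3], 4787)]
TOP
[('g', 'tray', 511.2, 316.2, 191, 156, 82.7), ('g', 'case', 574.2, 8.5, 59, 41, 27.9), ('p', 'case', 446.1, 2.9, 62, 43, -25.2), ('p', 'tray', 522.8, -322.8, 195, 157, -87.1), ('p', 'case', 565.4, -114.1, 62, 43, -8.8)]
[([565.5, -114.7], 48), ([441.9, 106.7], 49)]
```

Case centre and TCP agree within 1 mm, and the second seal is no longer yellow in the top view. Pressing the third.

```bash
python3 -m handwheel '[[0,-0.0005,-0.006,0,0,0],[0,-0.0005,-0.014,0,0,0],[0,-0.0005,-0.019,0,0,0],[0,-0.0005,-0.022,0,0,0],[0,-0.0005,-0.0225,0,0,0],[0,-0.0005,-0.0235,0,0,0],[0,-0.0005,-0.0245,0,0,0],[0,-0.0005,-0.0255,0,0,0]]'
python3 -m handwheel '[[0,0,-0.001,0,0,0],[0,0,-0.002,0,0,0],[0,0,-0.003,0,0,0],[0,0,-0.004,0,0,0],[0,0,-0.005,0,0,0],[0,0,-0.0055,0,0,0],[0,0,-0.0055,0,0,0],[0,0,-0.0055,0,0,0]]'
```

```text
time_s: 15.27
position: [0.4464, -0.1067, 0.0942]
tcp_rot: [[-1.0, -0.0, -0.001], [-0.0, 1.0, 0.0], [0.001, 0.0, -1.0]]
force: [-2.1, 0.8, 7.2]
opening: 0.267
grasp_force: 30.0
time_s: 15.93
position: [0.4464, -0.1066, 0.0906]
tcp_rot: [[-1.0, -0.001, 0.001], [-0.001, 1.0, -0.001], [-0.001, -0.001, -1.0]]
force: [-4.4, 1.3, 24.2]
opening: 0.266
grasp_force: 30.0
```

```bash
python3 -m handwheel '[[0,0,0.003,0,0,0],[0,0,0.008,0,0,0],[0,0,0.02,0,0,0],[0,0,0.031,0,0,0],[0,0,0.031,0,0,0],[0,0,0.031,0,0,0],[0,0,0.031,0,0,0],[0,0,0.031,0,0,0]]'
python3 -m handwheel '[[0.01,-0.001,0,0,0,0],[0.032,-0.003,0,0,0,0],[0.056,-0.005,0,0,0,0],[0.08,-0.0075,0,0,0,0],[0.105,-0.0075,0,0,0,0],[0.118,-0.0075,0,0,0,0],[0.118,-0.0075,0,0,0,0],[0.118,-0.0075,0,0,0,0]]'
python3 -m handwheel '[[0,0,0,0,0,0],[0,0,0,0,0,0],[0,0,0,0,0,0],[0,0,0,0,0,0],[0,0,0,0,0,0],[0,0,0,0,0,0],[0,0,0,0,0,0],[0,0,0,0,0,0]]'
python3 hover.py w5
```

```text
time_s: 16.6
position: [0.4464, -0.1067, 0.1184]
tcp_rot: [[-1.0, -0.0, -0.001], [-0.0, 1.0, 0.001], [0.001, 0.001, -1.0]]
force: [0.3, -0.2, -3.3]
opening: 0.269
grasp_force: 30.0
time_s: 17.27
position: [0.5652, -0.1141, 0.1182]
tcp_rot: [[-1.0, -0.001, -0.001], [-0.001, 1.0, 0.0], [0.001, 0.0, -1.0]]
force: [-1.8, 0.2, -2.6]
opening: 0.269
grasp_force: 30.0
time_s: 17.93
position: [0.5648, -0.1144, 0.1191]
tcp_rot: [[-1.0, -0.0, 0.0], [-0.0, 1.0, -0.0], [-0.0, -0.0, -1.0]]
force: [0.3, 0.1, -2.4]
opening: 0.267
grasp_force: 30.0
TCP [ 0.5648 -0.1144  0.1191] axis [ 0. -0. -1.]
red 695 [ 0.5688 -0.1143  0.1375] [[0.5367, -0.1248, 0.0755], [0.5753, -0.1038, 0.1822]]
red by z [ 0.5661 -0.1144  0.1361]
[('g', 'case', 571.3, 5.9, 69, 45, 27.9), ('g', 'case', 447.1, 87.3, 63, 30, 16.1), ('p', 'case', 557.1, -113.7, 53, 44, -8.2), ('p', 'case', 520.9, -298.2, 160, 159, -87.2), ('p', 'case', 445.6, 0.6, 67, 47, -25.3), ('p', 'case', 446.7, -107.3, 64, 44, -24.6)]
[([443.9, 96.2], 51), ([556.3, -115.1], 39), ([619.7, -161.4], 349), ([619.8, -67.5], 348), ([665.8, -93.6], 4873)]
TOP
[('g', 'tray', 511.2, 316.3, 191, 156, 82.7), ('g', 'case', 574.0, 9.0, 59, 40, 27.6), ('p', 'case', 446.4, 3.7, 62, 41, -25.7), ('p', 'case', 497.8, -238.7, 46, 28, -1.0), ('p', 'case', 526.1, -387.3, 156, 66, 1.0)]
[([441.9, 106.6], 46)]
```

```bash
python3 -m handwheel '[[0,0,-0.006,0,0,0],[0,0,-0.014,0,0,0],[0,0,-0.019,0,0,0],[0,0,-0.022,0,0,0],[0,0,-0.0225,0,0,0],[0,0,-0.0235,0,0,0],[0,0,-0.0245,0,0,0],[0,0,-0.0255,0,0,0]]'
python3 -m handwheel '[[0,0,-0.001,0,0,0],[0,0,-0.002,0,0,0],[0,0,-0.003,0,0,0],[0,0,-0.004,0,0,0],[0,0,-0.005,0,0,0],[0,0,-0.0058,0,0,0],[0,0,-0.0058,0,0,0],[0,0,-0.0058,0,0,0]]'
```

```text
time_s: 18.7
position: [0.5646, -0.1142, 0.0946]
tcp_rot: [[-1.0, -0.0, -0.0], [-0.0, 1.0, 0.0], [0.0, 0.0, -1.0]]
force: [-3.2, 1.1, 7.4]
opening: 0.265
grasp_force: 30.0
time_s: 19.37
position: [0.5646, -0.1142, 0.0907]
tcp_rot: [[-1.0, -0.001, 0.0], [-0.001, 1.0, -0.0], [-0.0, -0.0, -1.0]]
force: [-4.5, 2.4, 16.8]
opening: 0.27
grasp_force: 30.0
```

```bash
python3 -m handwheel '[[0,0,0.003,0,0,0],[0,0,0.008,0,0,0],[0,0,0.02,0,0,0],[0,0,0.031,0,0,0],[-0.005,0.009,0.031,0,0,0],[-0.015,0.027,0.031,0,0,0],[-0.028,0.05,0.031,0,0,0],[-0.041,0.0735,0.031,0,0,0]]'
python3 -m handwheel '[[-0.013,0.0235,0,0,0,0],[-0.026,0.047,0,0,0,0],[-0.039,0.07,0,0,0,0],[-0.052,0.094,0,0,0,0],[-0.065,0.117,0,0,0,0],[-0.075,0.135,0,0,0,0],[-0.082,0.147,0,0,0,0],[-0.082,0.147,0,0,0,0]]'
python3 -m handwheel '[[0,0,0,0,0,0],[0,0,0,0,0,0],[0,0,0,0,0,0],[0,0,0,0,0,0],[0,0,0,0,0,0],[0,0,0,0,0,0],[0,0,0,0,0,0],[0,0,0,0,0,0]]'
python3 hover.py w6
```

```text
time_s: 20.03
position: [0.5232, -0.04, 0.1189]
tcp_rot: [[-1.0, 0.001, 0.001], [0.001, 1.0, 0.0], [-0.001, 0.0, -1.0]]
force: [-0.3, 1.0, -3.1]
opening: 0.265
grasp_force: 30.0
time_s: 20.7
position: [0.4385, 0.1086, 0.1188]
tcp_rot: [[-1.0, -0.003, -0.003], [-0.003, 1.0, 0.001], [0.003, 0.001, -1.0]]
force: [-0.0, 0.4, -2.4]
opening: 0.265
grasp_force: 30.0
time_s: 21.37
position: [0.4419, 0.1059, 0.1187]
tcp_rot: [[-1.0, 0.0, 0.0], [0.0, 1.0, -0.0], [-0.0, -0.0, -1.0]]
force: [0.0, -0.2, -2.7]
opening: 0.27
grasp_force: 30.0
TCP [0.4419 0.1059 0.1187] axis [ 0. -0. -1.]
red 695 [0.4458 0.106  0.1372] [[0.4139, 0.0956, 0.0758], [0.4523, 0.1166, 0.1818]]
red by z [0.4434 0.1058 0.1357]
[('g', 'case', 534.1, 276.6, 50, 44, 90.0), ('g', 'case', 457.8, 293.7, 155, 69, 82.5), ('g', 'case', 435.9, 105.8, 57, 43, 18.3), ('p', 'case', 444.8, -101.4, 72, 51, -24.7), ('p', 'case', 442.8, 6.0, 68, 45, -25.2)]
[([433.3, 107.5], 54), ([496.8, 58.9], 332), ([497.1, 152.8], 330), ([542.2, 126.9], 4580)]
TOP
[('g', 'tray', 511.2, 316.2, 191, 156, 82.8), ('g', 'case', 574.1, 8.6, 59, 41, 27.9), ('p', 'case', 447.9, -106.2, 64, 43, -25.5), ('p', 'case', 446.0, 3.8, 61, 41, -25.2), ('p', 'tray', 522.8, -323.0, 195, 157, -87.1), ('p', 'case', 565.4, -113.9, 62, 43, -8.2)]
[]
```

View pics/w6.png

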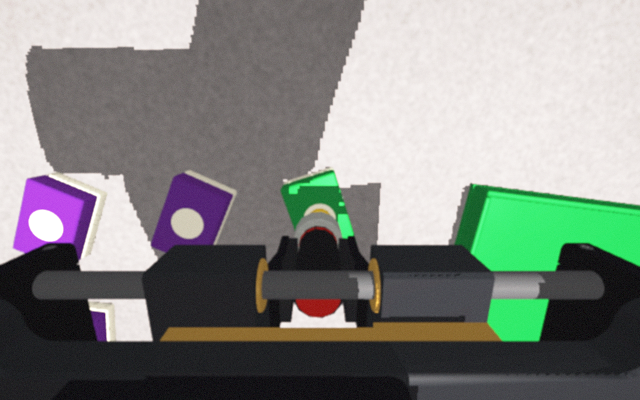

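The wrist view shows the punch at (320,225) centred over the last yellow seal, and the purple seals at (45,225) and (187,222) are white. Pressing the last one.

```bash
python3 -m handwheel '[[0,0.0005,-0.006,0,0,0],[0,0.0005,-0.014,0,0,0],[0,0.0005,-0.019,0,0,0],[0,0.0005,-0.022,0,0,0],[0,0.0005,-0.0225,0,0,0],[0,0.0005,-0.0235,0,0,0],[0,0.0005,-0.0245,0,0,0],[0,0.0005,-0.0255,0,0,0]]'
python3 -m handwheel '[[0,0,-0.001,0,0,0],[0,0,-0.002,0,0,0],[0,0,-0.003,0,0,0],[0,0,-0.004,0,0,0],[0,0,-0.005,0,0,0],[0,0,-0.0055,0,0,0],[0,0,-0.0055,0,0,0],[0,0,-0.0055,0,0,0]]'
python3 -m handwheel '[[0,0,0.003,0,0,0],[0,0,0.008,0,0,0],[0,0,0.02,0,0,0],[0,0,0.031,0,0,0],[0,0,0.031,0,0,0],[0.01,0,0.031,0,0,0],[0.03,0,0.031,0,0,0],[0.05,0,0.031,0,0,0]]'
```

```text
time_s: 22.13
position: [0.4412, 0.1067, 0.0938]
tcp_rot: [[-1.0, -0.0, -0.001], [-0.0, 1.0, -0.0], [0.001, -0.0, -1.0]]
force: [-1.6, 0.4, 8.5]
opening: 0.27
grasp_force: 30.0
time_s: 22.8
position: [0.4412, 0.1067, 0.0906]
tcp_rot: [[-1.0, -0.001, 0.001], [-0.001, 1.0, -0.0], [-0.001, -0.0, -1.0]]
force: [-5.7, 0.4, 28.9]
opening: 0.269
grasp_force: 30.0
time_s: 23.47
position: [0.4921, 0.1067, 0.1179]
tcp_rot: [[-1.0, -0.0, -0.002], [-0.0, 1.0, 0.0], [0.002, 0.0, -1.0]]
force: [0.6, -0.3, -2.5]
opening: 0.268
grasp_force: 30.0
```

```bash
python3 -m handwheel '[[0.025,-0.002,0,0,0,0],[0.052,-0.004,0,0,0,0],[0.08,-0.006,0,0,0,0],[0.108,-0.009,0,0,0,0],[0.136,-0.012,0,0,0,0],[0.16,-0.014,0,0,0,0],[0.178,-0.014,0,0,0,0],[0.1865,-0.014,0,0,0,0]]'
python3 -m handwheel '[[0,0,0,0,0,0],[0,0,0,0,0,0],[0,0,0,0,0,0],[0,0,0,0,0,0],[0,0,0,0,0,0],[0,0,0,0,0,0],[0,0,0,0,0,0],[0,0,0,0,0,0]]'
python3 - <<'E'
from h import *
print(bot.read_state()["position"])
p,d=cams.capture("top");cv2.imwrite("pics/t7.png",p);print(*detect(p,"top"),sep="\n")
E
```

```text
time_s: 24.13
position: [0.6815, 0.0921, 0.1172]
tcp_rot: [[-1.0, 0.001, 0.002], [0.001, 1.0, -0.0], [-0.002, -0.0, -1.0]]
force: [-0.2, 0.1, -1.2]
opening: 0.266
grasp_force: 30.0
time_s: 24.8
position: [0.6782, 0.0927, 0.119]
tcp_rot: [[-1.0, -0.0, 0.0], [-0.0, 1.0, 0.0], [-0.0, 0.0, -1.0]]
force: [0.3, -0.3, -2.4]
opening: 0.264
grasp_force: 30.0
[0.67815187 0.09270785 0.11898258]
[('g', 'case', 516.8, 359.3, 155, 102, -7.0), ('g', 'case', 573.8, 9.4, 59, 39, 27.9), ('p', 'case', 448.5, -106.8, 62, 43, -24.7), ('p', 'case', 446.0, 3.8, 61, 42, -25.2), ('p', 'tray', 522.8, -323.0, 195, 157, -87.1), ('p', 'case', 565.4, -113.9, 62, 43, -8.2)]
[]
```

```bash
python3 -m handwheel '[[0,0,-0.01,0,0,0],[0,0,-0.025,0,0,0],[0,0,-0.038,0,0,0],[0,0,-0.046,0,0,0],[0,0,-0.049,0,0,0],[0,0,-0.051,0,0,0],[0,0,-0.052,0,0,0],[0,0,-0.053,0,0,0]]'
python3 -m handwheel '[[0,0,0,0,0,0],[0,0,0,0,0,0],[0,0,0,0,0,0],[0,0,0,0,0,0],[0,0,0,0,0,0],[0,0,0,0,0,0],[0,0,0,0,0,0],[0,0,0,0,0,0]]'
```

```text
time_s: 25.52
position: [0.678, 0.0927, 0.0668]
tcp_rot: [[-1.0, -0.0, -0.001], [-0.0, 1.0, -0.0], [0.001, -0.0, -1.0]]
force: [-4.1, -0.2, 8.5]
opening: 0.265
grasp_force: 30.0
time_s: 26.18
position: [0.6786, 0.0927, 0.0668]
tcp_rot: [[-1.0, -0.0, 0.001], [-0.0, 1.0, -0.0], [-0.001, -0.0, -1.0]]
force: [-2.7, 0.3, 6.4]
opening: 0.268
grasp_force: 30.0
```

```bash
python3 -m handwheel '[[0,0,0,0,0,0],[0,0,0,0,0,0],[0,0,0,0,0,0],[0,0,0,0,0,0],[0,0,0,0,0,0],[0,0,0,0,0,0],[0,0,0,0,0,0],[0,0,0,0,0,0]]' 1
python3 -m handwheel '[[0,0,0.01,0,0,0],[0,0,0.03,0,0,0],[0,0,0.06,0,0,0],[0,0,0.09,0,0,0],[0,0,0.12,0,0,0],[0,0,0.14,0,0,0],[0,0,0.14,0,0,0],[0,0,0.14,0,0,0]]'
python3 hover.py w8
```

```text
time_s: 26.85
position: [0.6784, 0.0926, 0.0656]
tcp_rot: [[-1.0, -0.0, 0.0], [-0.0, 1.0, 0.0], [-0.0, 0.0, -1.0]]
force: [1.0, -0.5, 0.2]
opening: 0.79
grasp_force: 0.0
time_s: 27.52
position: [0.6791, 0.0927, 0.208]
tcp_rot: [[-1.0, -0.0, 0.004], [-0.0, 1.0, -0.0], [-0.004, -0.0, -1.0]]
force: [0.4, 0.1, -0.3]
opening: 0.998
grasp_force: 0.0
TCP [0.6791 0.0927 0.208 ] axis [ 0.004 -0.    -1.   ]
red 418 [0.6786 0.0929 0.0852] [[0.6678, 0.0822, 0.0832], [0.689, 0.1027, 0.0869]]
red by z [0.6374 0.0926 0.225 ]
[('g', 'case', 573.4, 10.5, 64, 44, 27.9), ('g', 'case', 550.8, 305.4, 198, 98, 90.0), ('p', 'case', 565.2, -110.1, 63, 51, -8.3)]
[([775.8, -103.1], 427), ([797.9, 298.5], 173), ([845.6, 154.6], 120)]
TOP
[('g', 'case', 573.8, 9.3, 59, 39, 27.9), ('g', 'case', 519.6, 381.7, 156, 56, -7.2), ('p', 'case', 448.6, -106.7, 62, 43, -25.2), ('p', 'case', 446.0, 3.8, 61, 41, -25.2), ('p', 'tray', 522.7, -322.9, 194, 157, -87.1), ('p', 'case', 565.4, -113.9, 62, 43, -8.2)]
[]
```

View pics/w8.png

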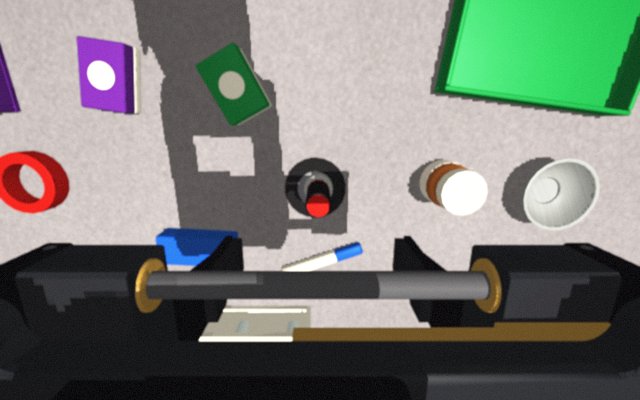

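The wrist view shows the punch upright in the middle of its rest at (317,200), g1 with a white seal at (231,85), and the bystanders untouched. Now picking g1.

```bash
python3 -m handwheel '[[-0.02,-0.016,0,0,0,0.06],[-0.045,-0.035,0,0,0,0.12],[-0.07,-0.055,0,0,0,0.18],[-0.09,-0.072,-0.02,0,0,0.244],[-0.1045,-0.0835,-0.05,0,0,0.244],[-0.1045,-0.0835,-0.08,0,0,0.244],[-0.1045,-0.0835,-0.1,0,0,0.244],[-0.1045,-0.0835,-0.1,0,0,0.244]]' 1
python3 -m handwheel '[[0,0,0,0,0,0],[0,0,0,0,0,0],[0,0,0,0,0,0],[0,0,0,0,0,0],[0,0,0,0,0,0],[0,0,0,0,0,0],[0,0,0,0,0,0],[0,0,0,0,0,0]]'
python3 hover.py w9
```

```text
time_s: 28.28
position: [0.569, 0.0094, 0.1003]
tcp_rot: [[-0.884, -0.468, -0.013], [-0.468, 0.884, 0.002], [0.01, 0.008, -1.0]]
force: [-0.3, 0.2, -0.2]
opening: 1.005
grasp_force: 0.0
time_s: 28.95
position: [0.5739, 0.0092, 0.1061]
tcp_rot: [[-0.883, -0.469, 0.001], [-0.469, 0.883, -0.0], [-0.0, -0.0, -1.0]]
force: [0.2, 0.4, -0.2]
opening: 1.002
grasp_force: 0.0
TCP [0.5739 0.0092 0.1061] axis [ 0.001 -0.    -1.   ]
red 0  
[('g', 'case', 478.4, 210.9, 60, 35, 44.1), ('g', 'case', 572.1, 8.4, 65, 43, 28.1), ('g', 'case', 442.8, 102.8, 63, 51, 17.9), ('p', 'case', 563.5, -112.6, 65, 46, -8.3), ('p', 'case', 446.0, 2.9, 65, 43, -25.3), ('p', 'case', 475.4, -96.3, 38, 17, -62.0), ('p', 'case', 557.9, -217.0, 66, 23, 2.7)]
[([677.6, -84.6], 723), ([554.2, 148.6], 734), ([599.7, 153.1], 4255)]
TOP
[('g', 'tray', 511.2, 316.2, 191, 156, 82.7), ('p', 'case', 443.9, -121.7, 64, 26, -4.5), ('p', 'case', 564.6, -125.7, 62, 24, -2.4), ('p', 'tray', 522.7, -323.0, 195, 157, -87.1)]
[]
```

View pics/w9.png

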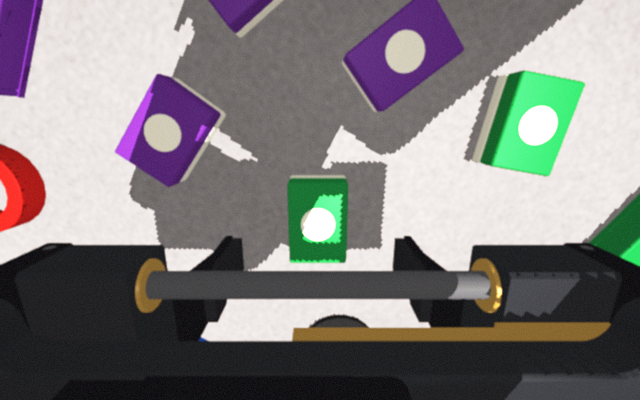

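The wrist view shows g1 square between the open fingers at (318,220), and the other seals in view, including g2 at (538,125), are white.

```bash
python3 -m handwheel '[[0,0,-0.02,0,0,0],[0,0,-0.04,0,0,0],[0,0,-0.06,0,0,0],[0,0,-0.07,0,0,0],[0,0,-0.076,0,0,0],[0,0,-0.076,0,0,0],[0,0,-0.076,0,0,0],[0,0,-0.076,0,0,0]]' 1
python3 -m handwheel '[[0,0,0,0,0,0],[0,0,0,0,0,0],[0,0,0,0,0,0],[0,0,0,0,0,0],[0,0,0,0,0,0],[0,0,0,0,0,0],[0,0,0,0,0,0],[0,0,0,0,0,0]]' -1
python3 -m handwheel '[[0,0,0.005,0,0,0],[0,0,0.015,0,0,0],[0,0,0.03,0,0,0],[0,0,0.05,0,0,0],[0,0,0.07,0,0,0],[0,0,0.08,0,0,0],[0,0,0.08,0,0,0],[0,0,0.08,0,0,0]]'
```

```text
time_s: 29.72
position: [0.5745, 0.009, 0.0306]
tcp_rot: [[-0.883, -0.469, 0.002], [-0.469, 0.883, -0.0], [-0.001, -0.001, -1.0]]
force: [0.9, -0.4, 1.0]
opening: 0.999
grasp_force: 0.0
time_s: 30.38
position: [0.5738, 0.0091, 0.0297]
tcp_rot: [[-0.883, -0.469, 0.0], [-0.469, 0.883, -0.0], [-0.0, -0.0, -1.0]]
force: [-0.2, -0.3, -0.3]
opening: 0.509
grasp_force: 30.0
time_s: 31.05
position: [0.574, 0.0091, 0.1103]
tcp_rot: [[-0.883, -0.469, 0.001], [-0.469, 0.883, -0.0], [-0.001, -0.001, -1.0]]
force: [-0.2, -0.5, -1.9]
opening: 0.502
grasp_force: 30.0
```

```bash
python3 -m handwheel '[[-0.002,0.01,0,0,0,-0.03],[-0.006,0.032,0,0,0,-0.07],[-0.01,0.06,0,0,0,-0.12],[-0.015,0.09,0,0,0,-0.17],[-0.02,0.12,0,0,0,-0.22],[-0.025,0.15,0,0,0,-0.27],[-0.03,0.18,0,0,0,-0.308],[-0.035,0.21,0,0,0,-0.308]]'
python3 -m handwheel '[[-0.005,0.03,0,0,0,0],[-0.01,0.06,0,0,0,0],[-0.015,0.09,0,0,0,0],[-0.02,0.115,0,0,0,0],[-0.022,0.132,0,0,0,0],[-0.022,0.1416,0,0,0,0],[-0.022,0.1416,0,0,0,0],[-0.022,0.1416,0,0,0,0]]'
python3 -m handwheel '[[0,0,-0.01,0,0,0],[0,0,-0.025,0,0,0],[0,0,-0.04,0,0,0],[0,0,-0.05,0,0,0],[0,0,-0.05,0,0,0],[0,0,-0.05,0,0,0],[0,0,-0.05,0,0,0],[0,0,-0.05,0,0,0]]'
python3 hover.py w10
```

```text
time_s: 31.72
position: [0.5373, 0.2203, 0.1081]
tcp_rot: [[-0.991, 0.13, -0.003], [0.13, 0.991, -0.001], [0.003, -0.001, -1.0]]
force: [0.1, -0.3, -2.1]
opening: 0.503
grasp_force: 30.0
time_s: 32.38
position: [0.5163, 0.3602, 0.1086]
tcp_rot: [[-0.992, 0.127, -0.002], [0.127, 0.992, -0.001], [0.001, -0.002, -1.0]]
force: [-0.1, -0.6, -0.9]
opening: 0.503
grasp_force: 30.0
time_s: 33.05
position: [0.5175, 0.3608, 0.0605]
tcp_rot: [[-0.992, 0.128, 0.001], [0.128, 0.992, 0.001], [-0.001, 0.001, -1.0]]
force: [0.5, 0.6, -1.2]
opening: 0.504
grasp_force: 30.0
TCP [0.5175 0.3608 0.0605] axis [ 0.001  0.001 -1.   ]
red 0  
[('g', 'case', 560.5, 354.9, 81, 21, 82.6), ('g', 'tray', 478.6, 324.6, 189, 96, 82.6)]
[([530.5, 301.8], 419), ([545.5, 414.3], 423), ([576.3, 394.8], 4534)]
TOP
[('g', 'case', 440.0, 105.3, 54, 41, 17.3), ('g', 'tray', 511.1, 316.3, 191, 156, 82.9), ('p', 'case', 448.6, -106.9, 62, 43, -25.2), ('p', 'case', 446.3, 3.3, 62, 42, -25.2), ('p', 'tray', 522.8, -323.0, 194, 157, -87.1), ('p', 'case', 565.5, -114.0, 62, 43, -8.4)]
[]
```

View pics/w10.png

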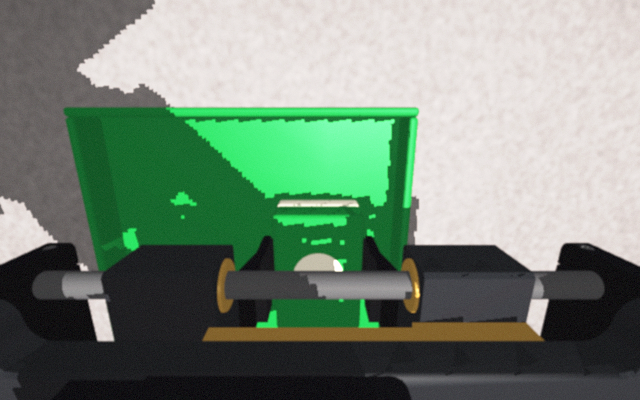

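g1 hangs level inside the green tray at (318,262), clear of the walls. Setting it down.

```bash
python3 -m handwheel '[[0,0,-0.008,0,0,0],[0,0,-0.016,0,0,0],[0,0,-0.021,0,0,0],[0,0,-0.023,0,0,0],[0,0,-0.024,0,0,0],[0,0,-0.025,0,0,0],[0,0,-0.0255,0,0,0],[0,0,-0.0255,0,0,0]]'
python3 -m handwheel '[[0,0,0,0,0,0],[0,0,0,0,0,0],[0,0,0,0,0,0],[0,0,0,0,0,0],[0,0,0,0,0,0],[0,0,0,0,0,0],[0,0,0,0,0,0],[0,0,0,0,0,0]]' 0.25
python3 -m handwheel '[[0,0,0.01,0,0,0],[0,0,0.03,0,0,0],[0,0,0.05,0,0,0],[0,0,0.075,0,0,0],[0,0,0.1,0,0,0],[0,0,0.12,0,0,0],[0,0,0.12,0,0,0],[0,0,0.12,0,0,0]]'
```

```text
time_s: 33.82
position: [0.5163, 0.3606, 0.0347]
tcp_rot: [[-0.992, 0.127, -0.001], [0.127, 0.992, -0.0], [0.001, -0.0, -1.0]]
force: [-1.5, -0.7, 2.3]
opening: 0.501
grasp_force: 30.0
time_s: 34.48
position: [0.5168, 0.3608, 0.0342]
tcp_rot: [[-0.992, 0.127, -0.0], [0.127, 0.992, -0.0], [0.0, -0.0, -1.0]]
force: [0.4, 0.2, -0.1]
opening: 0.624
grasp_force: 0.0
time_s: 35.15
position: [0.5176, 0.3612, 0.1562]
tcp_rot: [[-0.992, 0.127, 0.004], [0.127, 0.992, 0.002], [-0.003, 0.002, -1.0]]
force: [-0.1, -0.8, -0.0]
opening: 0.624
grasp_force: 0.0
```

```bash
python3 -m handwheel '[[-0.004,-0.012,0,0,0,0.03],[-0.012,-0.04,0,0,0,0.08],[-0.022,-0.075,0,0,0,0.13],[-0.032,-0.11,0,0,0,0.18],[-0.043,-0.145,0,0,0,0.22],[-0.053,-0.18,0,0,0,0.22],[-0.063,-0.212,0,0,0,0.22],[-0.071,-0.24,0,0,0,0.22]]' 1
python3 -m handwheel '[[-0.004,-0.0145,0,0,0,0],[-0.004,-0.0145,-0.02,0,0,0],[-0.004,-0.0145,-0.04,0,0,0],[-0.004,-0.0145,-0.05,0,0,0],[-0.004,-0.0145,-0.05,0,0,0],[-0.004,-0.0145,-0.05,0,0,0],[-0.004,-0.0145,-0.05,0,0,0],[-0.004,-0.0145,-0.05,0,0,0]]'
python3 hover.py w11
```

```text
time_s: 35.82
position: [0.4434, 0.119, 0.1532]
tcp_rot: [[-0.952, -0.307, -0.004], [-0.307, 0.952, -0.0], [0.004, 0.001, -1.0]]
force: [0.7, -0.8, 0.7]
opening: 0.995
grasp_force: 0.0
time_s: 36.48
position: [0.4421, 0.1064, 0.1046]
tcp_rot: [[-0.952, -0.307, 0.001], [-0.307, 0.952, -0.0], [-0.001, -0.0, -1.0]]
force: [-0.6, -0.0, -0.4]
opening: 1.0
grasp_force: 0.0
TCP [0.4421 0.1064 0.1046] axis [ 0.001 -0.    -1.   ]
red 0  
[('g', 'case', 439.4, 106.5, 64, 43, 17.9), ('p', 'case', 442.8, 5.4, 67, 44, -25.1), ('p', 'case', 444.0, -101.7, 70, 51, -24.8)]
[([526.6, -3.7], 712), ([446.3, 245.7], 705), ([491.7, 242.5], 4235)]
TOP
[('g', 'tray', 511.2, 316.2, 191, 156, 82.7), ('p', 'case', 447.8, -106.2, 64, 44, -25.3), ('p', 'case', 446.0, 3.8, 61, 41, -25.2), ('p', 'tray', 522.8, -323.0, 195, 157, -87.2), ('p', 'case', 565.4, -113.9, 62, 43, -8.2)]
[]
```

```bash
python3 -m handwheel '[[0,0,-0.02,0,0,0],[0,0,-0.04,0,0,0],[0,0,-0.06,0,0,0],[0,0,-0.07,0,0,0],[0,0,-0.0745,0,0,0],[0,0,-0.0745,0,0,0],[0,0,-0.0745,0,0,0],[0,0,-0.0745,0,0,0]]' 1
python3 -m handwheel '[[0,0,0,0,0,0],[0,0,0,0,0,0],[0,0,0,0,0,0],[0,0,0,0,0,0],[0,0,0,0,0,0],[0,0,0,0,0,0],[0,0,0,0,0,0],[0,0,0,0,0,0]]' -1
python3 -m handwheel '[[0,0,0.005,0,0,0],[0,0,0.015,0,0,0],[0,0,0.03,0,0,0],[0,0,0.05,0,0,0],[0,0,0.07,0,0,0],[0,0,0.08,0,0,0],[0,0,0.08,0,0,0],[0,0,0.08,0,0,0]]'
python3 -m handwheel '[[0.004,0.01,0,0,0,-0.03],[0.012,0.03,0,0,0,-0.07],[0.022,0.058,0,0,0,-0.12],[0.034,0.088,0,0,0,-0.17],[0.046,0.118,0,0,0,-0.22],[0.056,0.145,0,0,0,-0.22],[0.0635,0.16,0,0,0,-0.22],[0.0635,0.1652,0,0,0,-0.22]]'
python3 -m handwheel '[[0,0,0,0,0,0],[0,0,-0.01,0,0,0],[0,0,-0.025,0,0,0],[0,0,-0.04,0,0,0],[0,0,-0.05,0,0,0],[0,0,-0.05,0,0,0],[0,0,-0.05,0,0,0],[0,0,-0.05,0,0,0]]'
python3 hover.py w12
```

```text
time_s: 37.25
position: [0.4424, 0.1063, 0.0305]
tcp_rot: [[-0.952, -0.307, 0.002], [-0.307, 0.952, -0.0], [-0.002, -0.001, -1.0]]
force: [0.2, 0.0, 0.7]
opening: 0.996
grasp_force: 0.0
time_s: 37.92
position: [0.4418, 0.1063, 0.0297]
tcp_rot: [[-0.952, -0.307, -0.0], [-0.307, 0.952, 0.0], [0.0, 0.0, -1.0]]
force: [0.3, 0.1, 0.4]
opening: 0.504
grasp_force: 30.0
time_s: 38.58
position: [0.4421, 0.1063, 0.1106]
tcp_rot: [[-0.952, -0.307, 0.002], [-0.307, 0.952, -0.0], [-0.002, -0.001, -1.0]]
force: [-0.8, 0.1, -1.9]
opening: 0.504
grasp_force: 30.0
time_s: 39.25
position: [0.5066, 0.2739, 0.1087]
tcp_rot: [[-0.992, 0.125, 0.002], [0.125, 0.992, 0.001], [-0.001, 0.001, -1.0]]
force: [-0.2, 0.1, -1.0]
opening: 0.503
grasp_force: 30.0
time_s: 39.92
position: [0.5054, 0.2709, 0.0599]
tcp_rot: [[-0.992, 0.128, 0.0], [0.128, 0.992, -0.0], [-0.0, -0.0, -1.0]]
force: [-0.9, 0.7, -1.2]
opening: 0.505
grasp_force: 30.0
TCP [0.5054 0.2709 0.0599] axis [ 0. -0. -1.]
red 0  
[('g', 'case', 547.9, 265.4, 80, 21, 82.6), ('g', 'tray', 478.8, 324.2, 189, 95, 82.6)]
[([518.0, 212.2], 446), ([533.1, 324.2], 456), ([563.5, 304.8], 4539)]
TOP
[('g', 'case', 436.0, 266.8, 76, 27, -89.0), ('g', 'case', 565.8, 308.4, 190, 46, 83.1), ('p', 'case', 448.6, -106.8, 62, 43, -25.3), ('p', 'case', 446.0, 3.5, 63, 42, -25.7), ('p', 'tray', 522.8, -323.0, 195, 157, -87.1), ('p', 'case', 565.5, -114.0, 62, 43, -8.4)]
[]
```

```bash
python3 -m handwheel '[[0,0,-0.008,0,0,0],[0,0,-0.016,0,0,0],[0,0,-0.021,0,0,0],[0,0,-0.023,0,0,0],[0,0,-0.024,0,0,0],[0,0,-0.025,0,0,0],[0,0,-0.0255,0,0,0],[0,0,-0.0255,0,0,0]]'
python3 -m handwheel '[[0,0,0,0,0,0],[0,0,0,0,0,0],[0,0,0,0,0,0],[0,0,0,0,0,0],[0,0,0,0,0,0],[0,0,0,0,0,0],[0,0,0,0,0,0],[0,0,0,0,0,0]]' 0.25
python3 -m handwheel '[[0,0,0.01,0,0,0],[0,0,0.03,0,0,0],[0,0,0.05,0,0,0],[0,0,0.075,0,0,0],[0,0,0.1,0,0,0],[0,0,0.12,0,0,0],[0,0,0.12,0,0,0],[0,0,0.12,0,0,0]]'
python3 -m handwheel '[[-0.003,-0.012,0,0,0,-0.03],[-0.009,-0.04,0,0,0,-0.07],[-0.016,-0.075,0,0,0,-0.11],[-0.024,-0.11,0,0,0,-0.156],[-0.032,-0.145,0,0,0,-0.156],[-0.04,-0.18,0,0,0,-0.156],[-0.048,-0.215,0,0,0,-0.156],[-0.054,-0.245,0,0,0,-0.156]]' 1
python3 -m handwheel '[[-0.0055,-0.023,0,0,0,0],[-0.0055,-0.023,-0.02,0,0,0],[-0.0055,-0.023,-0.04,0,0,0],[-0.0055,-0.023,-0.05,0,0,0],[-0.0055,-0.023,-0.05,0,0,0],[-0.0055,-0.023,-0.05,0,0,0],[-0.0055,-0.023,-0.05,0,0,0],[-0.0055,-0.023,-0.05,0,0,0]]'
python3 hover.py w13
```

```text
time_s: 40.68
position: [0.5048, 0.2714, 0.0347]
tcp_rot: [[-0.992, 0.127, -0.001], [0.127, 0.992, -0.0], [0.001, -0.0, -1.0]]
force: [-1.7, -1.3, 2.8]
opening: 0.501
grasp_force: 30.0
time_s: 41.35
position: [0.5053, 0.2715, 0.0342]
tcp_rot: [[-0.992, 0.127, -0.0], [0.127, 0.992, -0.0], [-0.0, -0.0, -1.0]]
force: [-0.7, -0.9, -0.1]
opening: 0.626
grasp_force: 0.0
time_s: 42.02
position: [0.506, 0.2717, 0.156]
tcp_rot: [[-0.992, 0.127, 0.003], [0.127, 0.992, 0.001], [-0.003, 0.001, -1.0]]
force: [-0.8, 0.7, -0.8]
opening: 0.621
grasp_force: 0.0
time_s: 42.68
position: [0.4492, 0.0249, 0.1531]
tcp_rot: [[-0.905, 0.426, -0.004], [0.426, 0.905, 0.0], [0.003, -0.001, -1.0]]
force: [0.2, -0.2, 0.1]
opening: 0.989
grasp_force: 0.0
time_s: 43.35
position: [0.4461, 0.0036, 0.1046]
tcp_rot: [[-0.905, 0.425, 0.001], [0.425, 0.905, -0.0], [-0.001, 0.0, -1.0]]
force: [-0.3, 0.2, 0.0]
opening: 1.003
grasp_force: 0.0
TCP [0.4461 0.0036 0.1046] axis [ 0.001 -0.    -1.   ]
red 0  
[('g', 'case', 492.9, 212.8, 156, 26, -9.0), ('p', 'case', 426.2, -92.9, 46, 26, 64.8), ('p', 'case', 443.3, 4.5, 65, 44, -25.1)]
[([432.3, -135.3], 693), ([544.1, 101.9], 690), ([574.9, 68.4], 4243)]
TOP
[('g', 'tray', 511.1, 316.2, 191, 156, 82.9), ('p', 'case', 455.1, -109.6, 44, 42, -24.7), ('p', 'tray', 522.8, -323.0, 195, 157, -87.1), ('p', 'case', 565.5, -114.0, 62, 43, -8.4)]
[]
```

View pics/w13_top.png

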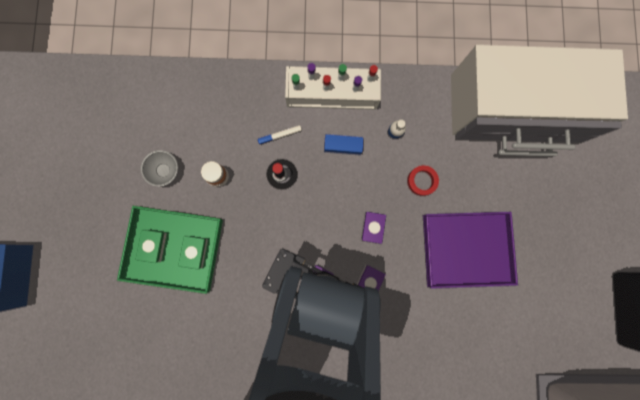

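The top view shows both green cases flat in the green tray at (148,246) and (191,252), and the punch on its rest. Taking the three purple cases next.

```bash
python3 -m handwheel '[[0,0,-0.02,0,0,0],[0,0,-0.04,0,0,0],[0,0,-0.06,0,0,0],[0,0,-0.07,0,0,0],[0,0,-0.0745,0,0,0],[0,0,-0.0745,0,0,0],[0,0,-0.0745,0,0,0],[0,0,-0.0745,0,0,0]]' 1
python3 -m handwheel '[[0,0,0,0,0,0],[0,0,0,0,0,0],[0,0,0,0,0,0],[0,0,0,0,0,0],[0,0,0,0,0,0],[0,0,0,0,0,0],[0,0,0,0,0,0],[0,0,0,0,0,0]]' -1
python3 -m handwheel '[[0,0,0.005,0,0,0],[0,0,0.015,0,0,0],[0,0,0.03,0,0,0],[0,0,0.05,0,0,0],[0,0,0.07,0,0,0],[0,0,0.08,0,0,0],[0,0,0.08,0,0,0],[0,0,0.08,0,0,0]]'
python3 -m handwheel '[[0.001,-0.01,0,0,0,0.03],[0.003,-0.032,0,0,0,0.07],[0.006,-0.06,0,0,0,0.12],[0.01,-0.092,0,0,0,0.17],[0.014,-0.124,0,0,0,0.22],[0.018,-0.156,0,0,0,0.245],[0.022,-0.188,0,0,0,0.245],[0.026,-0.22,0,0,0,0.245]]'
python3 -m handwheel '[[0.004,-0.032,0,0,0,0],[0.008,-0.064,0,0,0,0],[0.012,-0.094,0,0,0,0],[0.015,-0.12,0,0,0,0],[0.017,-0.14,0,0,0,0],[0.017,-0.1535,0,0,0,0],[0.017,-0.1535,0,0,0,0],[0.017,-0.1535,0,0,0,0]]'
python3 -m handwheel '[[0,0,-0.01,0,0,0],[0,0,-0.025,0,0,0],[0,0,-0.04,0,0,0],[0,0,-0.05,0,0,0],[0,0,-0.05,0,0,0],[0,0,-0.05,0,0,0],[0,0,-0.05,0,0,0],[0,0,-0.05,0,0,0]]'
python3 hover.py w14
```

```text
time_s: 44.12
position: [0.4463, 0.0034, 0.0305]
tcp_rot: [[-0.905, 0.426, 0.002], [0.426, 0.905, -0.0], [-0.002, 0.0, -1.0]]
force: [-0.1, -0.3, 0.5]
opening: 0.998
grasp_force: 0.0
time_s: 44.78
position: [0.4458, 0.0034, 0.0297]
tcp_rot: [[-0.905, 0.426, -0.0], [0.426, 0.905, 0.0], [0.0, 0.0, -1.0]]
force: [-0.1, 0.4, 0.3]
opening: 0.506
grasp_force: 30.0
time_s: 45.45
position: [0.4459, 0.0034, 0.1102]
tcp_rot: [[-0.905, 0.426, 0.001], [0.426, 0.905, -0.0], [-0.001, 0.0, -1.0]]
force: [1.0, -1.0, -1.1]
opening: 0.499
grasp_force: 30.0
time_s: 46.12
position: [0.4709, -0.2176, 0.1083]
tcp_rot: [[-0.999, -0.05, -0.002], [-0.05, 0.999, 0.002], [0.002, 0.002, -1.0]]
force: [0.3, -0.2, -1.4]
opening: 0.505
grasp_force: 30.0
time_s: 46.78
position: [0.4878, -0.3692, 0.1084]
tcp_rot: [[-0.999, -0.049, -0.002], [-0.049, 0.999, 0.003], [0.002, 0.003, -1.0]]
force: [1.7, 0.2, -1.2]
opening: 0.499
grasp_force: 30.0
time_s: 47.45
position: [0.4893, -0.3702, 0.0605]
tcp_rot: [[-0.999, -0.051, 0.001], [-0.051, 0.999, -0.001], [-0.001, -0.001, -1.0]]
force: [0.2, 0.0, -1.0]
opening: 0.505
grasp_force: 30.0
TCP [ 0.4893 -0.3702  0.0605] axis [ 0.001 -0.001 -1.   ]
red 0  
[('p', 'case', 532.2, -368.0, 80, 21, -87.1), ('p', 'case', 468.9, -330.3, 187, 62, -87.1)]
[([512.5, -425.8], 476), ([506.7, -312.8], 479), ([541.3, -326.7], 4796)]
TOP
[('g', 'tray', 511.2, 316.2, 191, 157, 82.7), ('p', 'case', 448.0, -107.0, 63, 44, -25.3), ('p', 'tray', 522.9, -322.7, 195, 157, -87.0), ('p', 'case', 590.7, -129.9, 62, 43, -8.2)]
[]
```

View pics/w14.png

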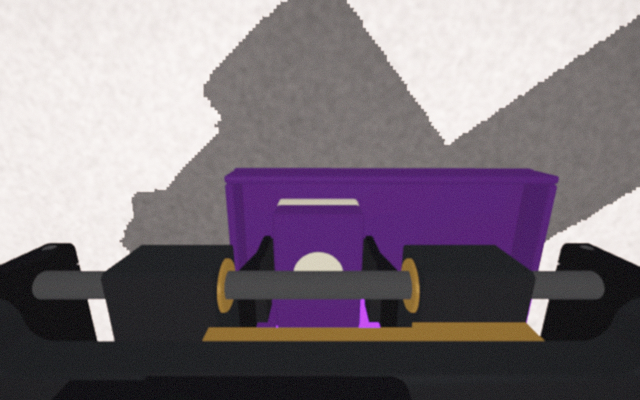

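The case is over the purple tray floor, clear of the walls. The top camera shows that case_p3 was knocked to (591,−130), so I will pick it up there. Setting this one down and going to p2.

```bash
python3 -m handwheel '[[0,0,-0.008,0,0,0],[0,0,-0.016,0,0,0],[0,0,-0.021,0,0,0],[0,0,-0.023,0,0,0],[0,0,-0.024,0,0,0],[0,0,-0.025,0,0,0],[0,0,-0.0255,0,0,0],[0,0,-0.0255,0,0,0]]'
python3 -m handwheel '[[0,0,0,0,0,0],[0,0,0,0,0,0],[0,0,0,0,0,0],[0,0,0,0,0,0],[0,0,0,0,0,0],[0,0,0,0,0,0],[0,0,0,0,0,0],[0,0,0,0,0,0]]' 0.25
python3 -m handwheel '[[0,0,0.01,0,0,0],[0,0,0.03,0,0,0],[0,0,0.05,0,0,0],[0,0,0.075,0,0,0],[0,0,0.1,0,0,0],[0,0,0.12,0,0,0],[0,0,0.12,0,0,0],[0,0,0.12,0,0,0]]'
python3 -m handwheel '[[-0.002,0.012,0,0,0,-0.03],[-0.006,0.04,0,0,0,-0.08],[-0.012,0.075,0,0,0,-0.13],[-0.018,0.11,0,0,0,-0.18],[-0.023,0.145,0,0,0,-0.23],[-0.028,0.18,0,0,0,-0.245],[-0.034,0.215,0,0,0,-0.245],[-0.039,0.243,0,0,0,-0.245]]' 1
python3 -m handwheel '[[-0.0025,0.0195,0,0,0,0],[-0.0025,0.0195,-0.02,0,0,0],[-0.0025,0.0195,-0.04,0,0,0],[-0.0025,0.0195,-0.05,0,0,0],[-0.0025,0.0195,-0.05,0,0,0],[-0.0025,0.0195,-0.05,0,0,0],[-0.0025,0.0195,-0.05,0,0,0],[-0.0025,0.0195,-0.05,0,0,0]]'
python3 hover.py w15
```

```text
time_s: 48.22
position: [0.4884, -0.3697, 0.0347]
tcp_rot: [[-0.999, -0.05, -0.001], [-0.05, 0.999, 0.001], [0.001, 0.001, -1.0]]
force: [-1.1, 1.4, 3.3]
opening: 0.505
grasp_force: 30.0
time_s: 48.88
position: [0.4888, -0.3701, 0.0342]
tcp_rot: [[-0.999, -0.05, 0.0], [-0.05, 0.999, -0.0], [-0.0, -0.0, -1.0]]
force: [0.1, -0.7, -1.2]
opening: 0.621
grasp_force: 0.0
time_s: 49.55
position: [0.4894, -0.3707, 0.1562]
tcp_rot: [[-0.999, -0.05, 0.003], [-0.05, 0.999, -0.003], [-0.002, -0.003, -1.0]]
force: [0.4, -0.0, -0.1]
opening: 0.625
grasp_force: 0.0
time_s: 50.22
position: [0.4476, -0.124, 0.1532]
tcp_rot: [[-0.905, 0.426, -0.004], [0.426, 0.905, 0.003], [0.004, 0.001, -1.0]]
force: [0.6, -0.4, 0.1]
opening: 0.99
grasp_force: 0.0
time_s: 50.88
position: [0.4476, -0.1078, 0.1046]
tcp_rot: [[-0.905, 0.426, 0.001], [0.426, 0.905, -0.0], [-0.001, -0.0, -1.0]]
force: [-0.1, -0.3, 0.0]
opening: 0.998
grasp_force: 0.0
TCP [ 0.4476 -0.1078  0.1046] axis [ 0.001 -0.    -1.   ]
red 0  
[('p', 'case', 444.9, -106.6, 65, 43, -24.9)]
[([433.7, -246.6], 714), ([545.5, -9.7], 707), ([576.5, -43.1], 4238)]
TOP
[('g', 'tray', 511.2, 316.2, 191, 156, 82.7), ('p', 'case', 451.8, -97.5, 42, 23, -26.5), ('p', 'tray', 522.1, -322.8, 195, 158, -87.0), ('p', 'case', 590.7, -129.9, 62, 43, -8.2)]
[]
```

```bash
python3 -m handwheel '[[0,0,-0.02,0,0,0],[0,0,-0.04,0,0,0],[0,0,-0.06,0,0,0],[0,0,-0.07,0,0,0],[0,0,-0.0745,0,0,0],[0,0,-0.0745,0,0,0],[0,0,-0.0745,0,0,0],[0,0,-0.0745,0,0,0]]' 1
python3 -m handwheel '[[0,0,0,0,0,0],[0,0,0,0,0,0],[0,0,0,0,0,0],[0,0,0,0,0,0],[0,0,0,0,0,0],[0,0,0,0,0,0],[0,0,0,0,0,0],[0,0,0,0,0,0]]' -1
python3 -m handwheel '[[0,0,0.005,0,0,0],[0,0,0.015,0,0,0],[0,0,0.03,0,0,0],[0,0,0.05,0,0,0],[0,0,0.07,0,0,0],[0,0,0.08,0,0,0],[0,0,0.08,0,0,0],[0,0,0.08,0,0,0]]'
python3 -m handwheel '[[0.002,-0.01,0,0,0,0.03],[0.006,-0.03,0,0,0,0.08],[0.012,-0.058,0,0,0,0.13],[0.018,-0.088,0,0,0,0.18],[0.025,-0.118,0,0,0,0.23],[0.031,-0.145,0,0,0,0.244],[0.035,-0.165,0,0,0,0.244],[0.037,-0.1722,0,0,0,0.244]]'
python3 -m handwheel '[[0,0,0,0,0,0],[0,0,-0.01,0,0,0],[0,0,-0.025,0,0,0],[0,0,-0.04,0,0,0],[0,0,-0.05,0,0,0],[0,0,-0.05,0,0,0],[0,0,-0.05,0,0,0],[0,0,-0.05,0,0,0]]'
python3 hover.py w16
```

```text
time_s: 51.65
position: [0.4478, -0.1078, 0.0305]
tcp_rot: [[-0.905, 0.426, 0.001], [0.426, 0.905, -0.001], [-0.002, -0.0, -1.0]]
force: [-0.6, -0.1, -0.6]
opening: 1.001
grasp_force: 0.0
time_s: 52.32
position: [0.4473, -0.1075, 0.0297]
tcp_rot: [[-0.905, 0.426, 0.0], [0.426, 0.905, 0.0], [0.0, 0.0, -1.0]]
force: [0.2, -0.8, 0.2]
opening: 0.5
grasp_force: 30.0
time_s: 52.98
position: [0.4475, -0.1076, 0.1106]
tcp_rot: [[-0.905, 0.426, 0.002], [0.426, 0.905, -0.001], [-0.002, -0.0, -1.0]]
force: [0.1, 0.8, -0.4]
opening: 0.504
grasp_force: 30.0
time_s: 53.65
position: [0.4849, -0.2831, 0.1088]
tcp_rot: [[-0.999, -0.046, 0.001], [-0.046, 0.999, -0.001], [-0.001, -0.002, -1.0]]
force: [-0.4, -0.4, -1.1]
opening: 0.499
grasp_force: 30.0
time_s: 54.32
position: [0.4844, -0.2791, 0.0599]
tcp_rot: [[-0.999, -0.049, -0.0], [-0.049, 0.999, 0.0], [0.0, 0.0, -1.0]]
force: [0.3, -1.4, -1.3]
opening: 0.502
grasp_force: 30.0
TCP [ 0.4844 -0.2791  0.0599] axis [-0.  0. -1.]
red 0  
[('p', 'case', 527.1, -276.9, 80, 21, -87.3), ('p', 'case', 468.6, -328.9, 186, 62, -87.2)]
[([507.0, -334.4], 473), ([501.4, -222.0], 481), ([535.9, -235.8], 4792)]
TOP
[('g', 'tray', 511.2, 316.2, 191, 156, 82.7), ('p', 'case', 559.6, -320.0, 194, 83, -87.0), ('p', 'case', 590.7, -130.2, 62, 43, -8.2)]
[]
```

```bash
python3 -m handwheel '[[0,0,-0.008,0,0,0],[0,0,-0.016,0,0,0],[0,0,-0.021,0,0,0],[0,0,-0.023,0,0,0],[0,0,-0.024,0,0,0],[0,0,-0.025,0,0,0],[0,0,-0.0255,0,0,0],[0,0,-0.0255,0,0,0]]'
python3 -m handwheel '[[0,0,0,0,0,0],[0,0,0,0,0,0],[0,0,0,0,0,0],[0,0,0,0,0,0],[0,0,0,0,0,0],[0,0,0,0,0,0],[0,0,0,0,0,0],[0,0,0,0,0,0]]' 0.25
python3 -m handwheel '[[0,0,0.01,0,0,0],[0,0,0.03,0,0,0],[0,0,0.05,0,0,0],[0,0,0.075,0,0,0],[0,0,0.1,0,0,0],[0,0,0.12,0,0,0],[0,0,0.12,0,0,0],[0,0,0.12,0,0,0]]'
python3 -m handwheel '[[0.008,0.01,0,0,0,-0.03],[0.022,0.03,0,0,0,-0.07],[0.04,0.056,0,0,0,-0.098],[0.058,0.082,0,0,0,-0.098],[0.078,0.11,0,0,0,-0.098],[0.094,0.133,0,0,0,-0.098],[0.106,0.15,0,0,0,-0.098],[0.106,0.15,0,0,0,-0.098]]' 1
python3 -m handwheel '[[0,0,-0.01,0,0,0],[0,0,-0.03,0,0,0],[0,0,-0.045,0,0,0],[0,0,-0.05,0,0,0],[0,0,-0.05,0,0,0],[0,0,-0.05,0,0,0],[0,0,-0.05,0,0,0],[0,0,-0.05,0,0,0]]'
python3 hover.py w17
```

```text
time_s: 55.08
position: [0.484, -0.2795, 0.0347]
tcp_rot: [[-0.999, -0.048, -0.001], [-0.048, 0.999, 0.0], [0.001, 0.0, -1.0]]
force: [-1.9, 0.5, 3.2]
opening: 0.505
grasp_force: 30.0
time_s: 55.75
position: [0.4843, -0.2797, 0.0341]
tcp_rot: [[-0.999, -0.048, -0.0], [-0.048, 0.999, 0.0], [0.0, 0.0, -1.0]]
force: [0.3, -0.3, -0.5]
opening: 0.63
grasp_force: 0.0
time_s: 56.42
position: [0.4849, -0.2802, 0.156]
tcp_rot: [[-0.999, -0.048, 0.003], [-0.048, 0.999, -0.002], [-0.003, -0.003, -1.0]]
force: [-0.1, 0.6, -0.4]
opening: 0.625
grasp_force: 0.0
time_s: 57.08
position: [0.5914, -0.1259, 0.1527]
tcp_rot: [[-0.99, 0.143, -0.001], [0.143, 0.99, 0.002], [0.001, 0.002, -1.0]]
force: [-0.1, 0.4, -0.4]
opening: 0.993
grasp_force: 0.0
time_s: 57.75
position: [0.5907, -0.1304, 0.105]
tcp_rot: [[-0.989, 0.148, 0.002], [0.148, 0.989, -0.001], [-0.002, -0.0, -1.0]]
force: [-0.3, -0.7, -0.7]
opening: 1.001
grasp_force: 0.0
TCP [ 0.5907 -0.1304  0.105 ] axis [ 0.002 -0.001 -1.   ]
red 10 [ 0.5611 -0.1455  0.1665] [[0.5608, -0.1488, 0.1659], [0.5617, -0.1438, 0.1668]]
red by z [ 0.5881 -0.1614  0.122 ]
[('p', 'case', 589.1, -130.8, 66, 44, -8.2), ('p', 'case', 520.4, -298.8, 161, 157, -87.3)]
[([617.6, -267.1], 736), ([656.9, -7.7], 759), ([696.2, -32.0], 4449)]
TOP
[('g', 'tray', 511.2, 316.1, 191, 157, 82.7), ('p', 'case', 526.1, -396.8, 158, 51, -0.9)]
[]
```

View pics/w17.png

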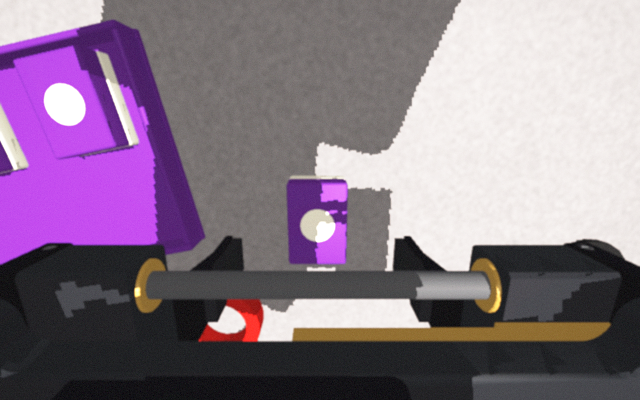

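The wrist view shows p3 square between the fingers at (318,222). The tape is only partly visible at (235,325), clear of the fingers.

```bash
python3 -m handwheel '[[0,0,-0.02,0,0,0],[0,0,-0.04,0,0,0],[0,0,-0.06,0,0,0],[0,0,-0.07,0,0,0],[0,0,-0.0745,0,0,0],[0,0,-0.0745,0,0,0],[0,0,-0.0745,0,0,0],[0,0,-0.0745,0,0,0]]' 1
python3 -m handwheel '[[0,0,0,0,0,0],[0,0,0,0,0,0],[0,0,0,0,0,0],[0,0,0,0,0,0],[0,0,0,0,0,0],[0,0,0,0,0,0],[0,0,0,0,0,0],[0,0,0,0,0,0]]' -1
python3 -m handwheel '[[0,0,0.005,0,0,0],[0,0,0.015,0,0,0],[0,0,0.03,0,0,0],[0,0,0.05,0,0,0],[0,0,0.07,0,0,0],[0,0,0.08,0,0,0],[0,0,0.08,0,0,0],[0,0,0.08,0,0,0]]'
python3 -m handwheel '[[-0.002,-0.01,0,0,0,0.03],[-0.005,-0.03,0,0,0,0.07],[-0.01,-0.06,0,0,0,0.098],[-0.015,-0.092,0,0,0,0.098],[-0.021,-0.125,0,0,0,0.098],[-0.026,-0.155,0,0,0,0.098],[-0.03,-0.18,0,0,0,0.098],[-0.032,-0.191,0,0,0,0.098]]'
python3 -m handwheel '[[0,0,0,0,0,0],[0,0,-0.01,0,0,0],[0,0,-0.025,0,0,0],[0,0,-0.04,0,0,0],[0,0,-0.05,0,0,0],[0,0,-0.05,0,0,0],[0,0,-0.05,0,0,0],[0,0,-0.05,0,0,0]]'
python3 hover.py w18
```

```text
time_s: 58.52
position: [0.5911, -0.1301, 0.0308]
tcp_rot: [[-0.989, 0.147, 0.002], [0.147, 0.989, -0.001], [-0.002, -0.001, -1.0]]
force: [0.5, 0.7, -0.0]
opening: 1.0
grasp_force: 0.0
time_s: 59.18
position: [0.5903, -0.1298, 0.0297]
tcp_rot: [[-0.989, 0.147, -0.0], [0.147, 0.989, -0.0], [0.0, -0.0, -1.0]]
force: [-0.1, -0.1, 0.6]
opening: 0.502
grasp_force: 30.0
time_s: 59.85
position: [0.5905, -0.1298, 0.1103]
tcp_rot: [[-0.989, 0.147, 0.001], [0.147, 0.989, -0.0], [-0.001, -0.0, -1.0]]
force: [-0.3, 0.6, -2.9]
opening: 0.505
grasp_force: 30.0
time_s: 60.52
position: [0.5571, -0.3242, 0.1081]
tcp_rot: [[-0.999, -0.045, -0.001], [-0.045, 0.999, -0.0], [0.001, -0.0, -1.0]]
force: [1.0, -0.5, -1.2]
opening: 0.503
grasp_force: 30.0
time_s: 61.18
position: [0.5588, -0.32, 0.0599]
tcp_rot: [[-0.999, -0.049, 0.0], [-0.049, 0.999, -0.0], [-0.0, -0.0, -1.0]]
force: [-0.2, -0.3, -0.7]
opening: 0.502
grasp_force: 30.0
TCP [ 0.5588 -0.32    0.0599] axis [ 0. -0. -1.]
red 0  
[('p', 'case', 601.2, -317.8, 61, 20, -87.2), ('p', 'tray', 507.5, -327.8, 189, 130, -87.2)]
[([581.6, -375.4], 480), ([576.2, -262.8], 490), ([610.5, -276.8], 4870)]
TOP
[('g', 'tray', 511.2, 316.3, 191, 156, 82.7), ('p', 'case', 493.8, -365.4, 64, 44, 6.3), ('p', 'case', 520.7, -280.7, 156, 112, 2.9)]
[]
```

View pics/w18.png

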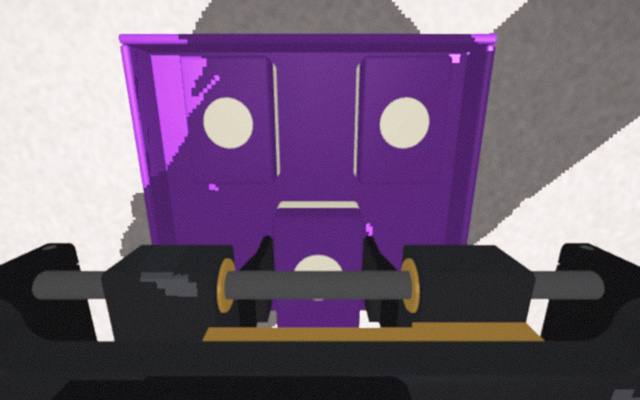

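The third purple case hangs over free floor, with the other two flat at (228,122) and (404,122). Setting it down and retreating for a last look.

```bash
python3 -m handwheel '[[0,0,-0.008,0,0,0],[0,0,-0.016,0,0,0],[0,0,-0.021,0,0,0],[0,0,-0.023,0,0,0],[0,0,-0.024,0,0,0],[0,0,-0.025,0,0,0],[0,0,-0.0255,0,0,0],[0,0,-0.0255,0,0,0]]'
python3 -m handwheel '[[0,0,0,0,0,0],[0,0,0,0,0,0],[0,0,0,0,0,0],[0,0,0,0,0,0],[0,0,0,0,0,0],[0,0,0,0,0,0],[0,0,0,0,0,0],[0,0,0,0,0,0]]' 0.25
python3 -m handwheel '[[0,0,0.01,0,0,0],[0,0,0.03,0,0,0],[0,0,0.06,0,0,0],[0,0,0.09,0,0,0],[0,0,0.12,0,0,0],[0,0,0.15,0,0,0],[0,0,0.17,0,0,0],[0,0,0.17,0,0,0]]'
python3 -m handwheel '[[-0.01,0.02,0,0,0,0],[-0.02,0.05,0,0,0,0],[-0.03,0.08,0,0,0,0],[-0.04,0.11,0,0,0,0],[-0.06,0.14,0,0,0,0],[-0.08,0.17,0,0,0,0],[-0.1,0.2,0,0,0,0],[-0.12,0.23,0,0,0,0]]'
python3 -m handwheel '[[0,0.02,0,0,0,0],[0,0.05,0,0,0,0],[0,0.07,0,0,0,0],[0,0.08,0,0,0,0],[0,0.08,0,0,0,0],[0,0.08,0,0,0,0],[0,0.08,0,0,0,0],[0,0.08,0,0,0,0]]'
python3 - <<'E'
from h import *
p,d=cams.capture("top");W=worldmap("top",d)
hsv=cv2.cvtColor(p,cv2.COLOR_BGR2HSV)
m=cv2.inRange(hsv[140:200,265:300],(0,120,80),(8,255,255))>0
print("red top",np.median(W[140:200,265:300][m],0))
m=cv2.inRange(hsv,(0,0,140),(179,90,255));n,l,s,c=cv2.connectedComponentsWithStats(m)
for i in range(1,n):
    w=world("top",c[i],z=.035)
    if .42<w[0]<.61 and s[i,4]>15: print(np.round(w,3),s[i,4],"lid z",np.round(np.median(W[...,2][l==i]),3))
cv2.imwrite("pics/end.png",p)
E
```

```text
time_s: 61.95
position: [0.5581, -0.3207, 0.0347]
tcp_rot: [[-0.999, -0.048, -0.0], [-0.048, 0.999, 0.0], [0.0, 0.0, -1.0]]
force: [-2.0, 0.7, 2.2]
opening: 0.505
grasp_force: 30.0
time_s: 62.62
position: [0.5583, -0.3208, 0.0342]
tcp_rot: [[-0.999, -0.048, 0.0], [-0.048, 0.999, -0.0], [-0.0, -0.0, -1.0]]
force: [0.4, -0.3, 0.5]
opening: 0.625
grasp_force: 0.0
time_s: 63.28
position: [0.5608, -0.3227, 0.2107]
tcp_rot: [[-0.999, -0.048, 0.009], [-0.048, 0.999, -0.008], [-0.009, -0.008, -1.0]]
force: [0.6, -0.1, -0.3]
opening: 0.625
grasp_force: 0.0
time_s: 63.95
position: [0.4366, -0.0892, 0.2038]
tcp_rot: [[-0.999, -0.048, -0.001], [-0.048, 0.999, 0.001], [0.001, 0.001, -1.0]]
force: [0.0, 0.3, -0.1]
opening: 0.62
grasp_force: 0.0
time_s: 64.62
position: [0.4387, -0.0119, 0.2041]
tcp_rot: [[-0.999, -0.047, 0.0], [-0.047, 0.999, -0.0], [-0.0, -0.0, -1.0]]
force: [0.7, -0.3, 1.0]
opening: 0.63
grasp_force: 0.0
red top [0.67892873 0.09282486 0.08364316]
[ 0.559 -0.321  0.035] 121 lid z 0.035
[0.517 0.36  0.035] 162 lid z 0.034
[0.505 0.271 0.035] 164 lid z 0.034
[ 0.484 -0.28   0.035] 130 lid z 0.035
[ 0.488 -0.37   0.035] 122 lid z 0.035
```

View pics/end.png

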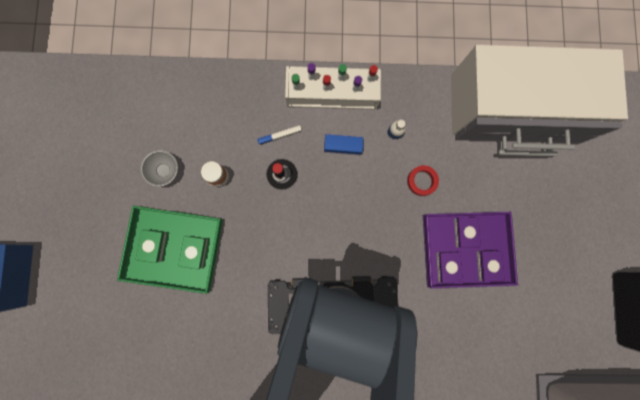

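The final view shows all five sealed cases flat in their own trays, with lids at the expected 35 mm. The punch stands on its rest and the bystanders are where they were.

```bash
python3 -c "
from rig import bot
print(bot.hand_in())"
```

```text
the job is handed in; nothing more can be done
None
```

I sealed all five cases present and set each flat in the tray of its own lid colour, stood the punch upright in the middle of its rest, and handed the job in; no verdict came back.

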